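Spin the washed lettuces dry

TASK

Lay all the washed lettuces from the draining tray in the basket of the salad spinner, shut its clear lid and, only with the lid shut, push the black ball-topped control stick straight back (away from the robot, towards the hinge side of the machine) and hold it over for a good two seconds, then let it spring upright. Then lift the lid fully up again, leave it standing open to air, and move all the lettuces into the empty blue salad bowl beside the machine, without disturbing the other things on the worktop.

Things in the scene. Friction and masses are not known exactly. Their poses are not given: they have to be found in the camera images.
- spinner: electric salad spinner, fixed: steel drum 256 mm across, 120 mm high, white basket inside, white control pod (85 x 80 x 75 mm high) at its front right. Origin under the drum's centre on the worktop; x to the back (hinge side, away from the robot), y left, z up. A white motor block (118 mm high, 160 mm wide, to 184 mm behind the centre) at the back carries the lid's hinge
- basket (a point): centre of the basket's floor, 50 mm above the worktop; axes as the spinner's. Basket inside: 220 mm across, 70 mm deep to the rim; it does not turn while it is loaded
- lid (a joint): clear flat lid with a white edge; 0 = shut on the rim, grows as it is lifted, to 1.8 rad (a little past upright, which is 1.57). Stiff hinge: stays at any angle, 2 to 7 N at the bar moves it. It starts standing open (1.5 to 1.7); its free edge is then about 405 mm and its bar 340 mm above the worktop
- lid_hinge (a point): middle of the lid's hinge axis, 140 mm behind the drum's centre, 129 mm above the worktop; the axis runs along the spinner's y; axes as the spinner's
- lid_bar (a point): middle of the steel grip bar on the lid's outer face: round, 14 mm thick, 90 mm long, parallel to the hinge, on two end posts. With the lid shut it lies 213 mm in front of the hinge axis and 45 mm above it, its middle 45 mm off the face; it moves on a circle of 218 mm radius about the hinge. The lid's front edge is 275 mm from the hinge
- stick (a joint): control stick, fore and aft tilt: 0 upright, positive = pushed back, along the spinner's +x; range -0.45 to 0.45 rad; a spring brings it back (0.8 N m/rad, about 4 N at the ball at 0.4 rad). The machine runs while it is above 0.3
- stick_side (a joint): the same stick, sideways tilt: 0 upright, positive = to the left (spinner's +y); range -0.45 to 0.45, same spring
- stick_knob (a point): centre of the stick's black ball, 30 mm across, 145 mm above the worktop and 75 mm above the pivot when upright; the shaft below is 10 mm thick
- stick_pivot (a point): pivot of the stick, 70 mm above the worktop, in the top of the control pod; axes as the spinner's: 60 mm in front of and 160 mm to the right of the drum's centre
- tray: low steel draining tray, 240 x 230 mm, rim 14 mm high, floor 4 mm thick, fixed to the worktop, on one side of the spinner. Origin under its centre on the worktop
- bowl: empty blue ceramic salad bowl, 256 mm across the rim, 62 mm high, flat inside floor 184 mm across and 7 mm above the worktop, 1.3 kg, on the other side of the spinner. Origin under its centre; z up (not the fruit bowl far back)
- gem1: washed little gem lettuce, rigid, 100 mm long, 48 mm thick, green with a pale root end, about 0.14 kg. Origin at its middle, x along its length; lying on its side its middle is 24 mm above its support. Starts on the draining tray; all alike, two or three of the four are there (None if absent)
- gem2: washed little gem lettuce, rigid, 100 mm long, 48 mm thick, green with a pale root end, about 0.14 kg. Origin at its middle, x along its length; lying on its side its middle is 24 mm above its support. Starts on the draining tray; all alike, two or three of the four are there (None if absent)
- gem3: washed little gem lettuce, rigid, 100 mm long, 48 mm thick, green with a pale root end, about 0.14 kg. Origin at its middle, x along its length; lying on its side its middle is 24 mm above its support. Starts on the draining tray; all alike, two or three of the four are there (None if absent)
- gem4: washed little gem lettuce, rigid, 100 mm long, 48 mm thick, green with a pale root end, about 0.14 kg. Origin at its middle, x along its length; lying on its side its middle is 24 mm above its support. Starts on the draining tray; all alike, two or three of the four are there (None if absent)
- oil_bottle: bystander: green glass bottle, 60 mm across, 220 mm high; origin under its centre
- pepper_mill: bystander: dark wooden pepper mill, 54 mm across, 145 mm high; origin under its centre
- mug: bystander: white mug, 82 mm across, 92 mm high; origin under its centre
- mustard_jar: bystander: amber jar, 68 mm across, 100 mm high; origin under its centre
- lemon: bystander: lemon, 90 mm long, 58 mm thick, in front of the spinner; origin at its middle

How it is judged (in metres and radians):
On the way, in this order (a step that is already met when the one before it is completed fails the run):
1. all the lettuces that are there lie in the spinner's basket (horizontal distance between each of gem1, gem2, gem3, gem4 and basket below 0.11 m and z of gem1 in the frame of basket between 0 and 0.062 m and z of gem2 in the frame of basket between 0 and 0.062 m and z of gem3 in the frame of basket between 0 and 0.062 m and z of gem4 in the frame of basket between 0 and 0.062 m), for 0.2 s.
2. the lid is shut over them (all of step 1 and value of joint lid below 0.06 rad), for 0.2 s.
3. with the lid shut the stick is pushed back past 0.3 rad, not aslant (sideways less than 0.2), and held for 1.8 s (all of step 1 and value of joint stick above 0.3 rad and value of joint stick_side between -0.2 and 0.2 rad and value of joint lid below 0.08 rad), for 1.8 s.
4. the stick is back upright and the lid is lifted up (past 1.1 rad) (value of joint stick between -0.1 and 0.1 rad and value of joint stick_side between -0.1 and 0.1 rad and value of joint lid above 1.1 rad), for 0.2 s.
At the end, for the whole second after the job is handed in: every lettuce lies at rest in the salad bowl (its middle within 110 mm of the bowl's axis and below 115 mm above its foot), the lid stands open past 1.1 rad and the stick is upright within 0.1 rad (all of step 4 and horizontal distance between each of gem1, gem2, gem3, gem4 and bowl below 0.11 m and z of gem1 in the frame of bowl between 0.015 and 0.115 m and linear speed of each of gem1, gem2, gem3, gem4 below 0.03 m/s and z of gem2 in the frame of bowl between 0.015 and 0.115 m and z of gem3 in the frame of bowl between 0.015 and 0.115 m and z of gem4 in the frame of bowl between 0.015 and 0.115 m); the robot touches nothing.
It fails at once if the stick is pushed back past 0.3 rad while the lid is up (value of joint stick above 0.3 rad and value of joint lid above 0.2 rad).
It fails at once if another thing on the worktop is pushed more than 50 mm from its place or knocked over (distance of any of oil_bottle, pepper_mill, mug, mustard_jar, lemon from where it was at the start of the episode above 0.05 m or angle between any of oil_bottle, pepper_mill, mug, mustard_jar's own z axis and vertical above 0.6 rad).
Of gem1, gem2, gem3, gem4 only 2 to 3 are there at a start; the rules pass over those that are not, and their reading is None.
At some moment in a run one of gem1, gem2, gem3, gem4 may be knocked a few centimetres aside while the robot is not near it.
Once in a run the grip may slacken for a moment while it holds something.
It also fails if it takes over 210 s, if anything falls off the work surface, if the arm or the gripper's body presses on something with over 40 N, if the wrist force passes 120 N, or if a joint passes its speed limit or range.

ROBOT

A 6-joint arm with a two-finger parallel gripper is mounted at the origin on the work surface. World frame = base frame: x ahead of the robot, y to its left, z up, the work surface at z = 0. Lengths are in mm, angles in rad, forces in N, time in s.
With the tool pointing down it reaches from about 400 to 925 mm from the base axis. Payload 12.5 kg.
Tool frame: the origin (TCP) lies at the very end of the fingers, on their centre line; the grasp point (between the pads) lies 19 mm behind it; z points along the fingers, y is the direction in which the jaws open and shut (so a half turn about z gives the same grasp; the last joint's range is limited). The gripper opens to 95 mm and grips with 3 to 60 N. Pads are 20 mm wide; open, the fingers measure 119 mm over their backs; the gripper's body (75 mm by 180 mm) begins 59 mm behind the grasp point.
Start: joints at [-1.255, 0.491, 1.559, -0, 1.092, -0.106], TCP at [255.901, -570.229, 214.661] pointing down, gripper open.
Joint ranges: [-3.1, 3.1], [-0.84, 2.19], [0.05, 2.79], [-1.13, 4.28], [0.06, 2.93], [-2.69, 2.69]. Speed limits (rad/s): [2.22, 2.22, 2.79, 3.14, 3.14, 3.14].

INTERFACE

Orientations are given as [roll, pitch, yaw] about the fixed x, y, z axes, in that order (R = Rz(yaw) Ry(pitch) Rx(roll)).
In Python, from cell import env gives the robot as it stands. The module is installed in compiled form; this text tells all that it offers.
- The arm moves only by the tool carry_out, never from a script. Its argument "deltas" is one flat list of numbers, 7 for each row, row after row: the turn, a rotation vector about the tool's x, y, z in rad, then the shift along the tool's x, y, z in cm, then the finger opening in cm, from 0 to 9.51. In form: [wx, wy, wz, x, y, z, gripper, wx, wy, wz, x, y, z, gripper, ...]. A call has 1 to 12 rows; each row is the pose to reach, as a shift and turn from the pose measured when the call began, along the tool's axes at that moment; what a row does not reach only later rows make up. A row lasts 1/10 s, in which the tool goes at most 50 mm and 8.59 degrees, less where a joint would pass 70% of its speed; a pose out of reach is approached as far as the arm can. A call with a gripper value outside its range is refused whole. The fingers move at their own pace and stop on an object; the grip force is fixed at half the most. Time passes only in rows, so rows that repeat a pose let the fingers close. It gives the time, the measured TCP pose, the force and the opening at its end, in the units of the state.
- env.state(): the state, without advancing time (a new reading comes with each control period).
- env.read_camera(name): name is "scene" or "top" or "wrist"; returns a dict with "img" (480x640x3 uint8, red, green, blue), "range_z" (480x640 float32, mm along the optical axis (not along the pixel's ray), 0 where there is no reading), "fov_y" (degrees; the focal length in pixels is half the picture's height over the tangent of half this angle, whatever the lens; pixels are square), "cx", "cy" (the principal point, pixels), "extrinsics" (4x4, takes a point from world to camera coordinates); the wrist camera has in their place "T_tool_cam" (4x4, takes a point from camera to tool coordinates, whose origin is the TCP and whose axes are the flange's). Camera axes: x right, y down, z forward; pixel columns grow to the right and rows downward; lengths in mm; the calibration is good to about 2 mm. A picture is of the moment at which its call begins: read the wrist's pose just before it.
- env.job_done(): hands the job in, once; it reports no verdict.
The state is a dict: "t": time; "joints": joint angles; "qvel": joint speeds; "tau": joint torques, N m; "eef_pos": TCP position; "tcp_rot": TCP orientation; "ft_force": force on the tool from outside, world axes, zero at the start; "moment": the same for the moment, N m; "opening": opening from 0.0 (shut) to 1.0 (fully open).
Only numpy, scipy, OpenCV 4.12 (cv2) and the standard library are available. Lean on these libraries where they do the work, as an engineer would, in place of code of your own. Each camera call takes 0.05 s, during which the arm holds its last target. There are 200 camera calls.

## Working session

There is one attempt and no reset: what is moved stays moved. The work goes in short steps, Python scripts to look and compute and a tool call to move; the robot and the scene stay as the last step left them, time stands still between calls to the robot, and variables do not carry over. Pictures are saved under pics/ and viewed, about 12 in all and at most 16, crops included, and the job is handed in when it is done.

Besides the shell and the picture viewer there is one more tool, called after "Call:" as a command line: name --argument value ..., lists and objects as JSON in quotes. carry_out: Moves the arm, as the interface text tells. Its arguments: {"type":"object","properties":{"deltas":{"type":"array","items":{"type":"number"}}},"required":["deltas"]}

```bash
mkdir -p pics; cat > h.py <<'E'
import numpy as np, cv2
from cell import env
from scipy.spatial.transform import Rotation as R
def tool():
    s=env.state(); T=np.eye(4); T[:3,:3]=R.from_euler('xyz',s['tcp_rot']).as_matrix(); T[:3,3]=s['eef_pos']; return T
def cam(n,save=None):
    T=tool(); d=env.read_camera(n)
    d['f']=240/np.tan(np.radians(d['fov_y'])/2)
    d['cw']=T@d['T_tool_cam'] if n=='wrist' else np.linalg.inv(d['extrinsics'])
    if save: cv2.imwrite('pics/'+save+'.png',d['img'][:,:,::-1])
    z=d['range_z']; v,u=np.mgrid[0:480,0:640]
    P=np.stack([(u-d['cx'])/d['f']*z,(v-d['cy'])/d['f']*z,z,np.ones_like(z)],-1)
    d['xyz']=(P@d['cw'].T)[...,:3]; d['xyz'][z==0]=np.nan
    return d
def togo(pos,rpy=None):
    """shift cm in tool axes & rotvec to reach pos (mm)"""
    T=tool(); sh=T[:3,:3].T@(np.array(pos)-T[:3,3])/10
    w=np.zeros(3) if rpy is None else R.from_matrix(T[:3,:3].T@R.from_euler('xyz',rpy).as_matrix()).as_rotvec()
    return np.round(w,3),np.round(sh,2)
E
python3 - <<'E'
from h import *
print(env.state())
for n in ['scene','top']:
    d=cam(n,n+'0'); np.save(n+'0.npy',d['xyz']); print(n,d['fov_y'],d['cw'].round(2).tolist())
E
```

```text
{'t': 0.0, 'joints': array([-1.25460062e+00,  4.91526360e-01,  1.55945247e+00, -3.23187107e-05,
        1.09175697e+00, -1.05591260e-01]), 'qvel': array([ 4.94075210e-04, -5.43874895e-05,  1.73735668e-03,  4.69375260e-04,
        1.37313495e-03, -8.63070495e-04]), 'tau': array([-1.55946823e-04, -6.12650084e+01, -2.58183521e+01,  6.92353863e-02,
        4.81873623e-02, -1.11939901e-04]), 'eef_pos': array([ 255.80619153, -569.96520145,  214.08135174]), 'tcp_rot': array([-3.14045285e+00, -9.19782539e-05,  4.21801830e-01]), 'ft_force': array([-0.1715595 ,  0.86063837, -0.6218429 ]), 'moment': array([-0.04372812,  0.00631891,  0.01355181]), 'opening': 1.0000420812288362}
scene 50.203940573126744 [[-0.92, 0.34, -0.21, 815.46], [0.4, 0.77, -0.5, 645.6], [-0.01, -0.54, -0.84, 1232.19], [0.0, 0.0, 0.0, 1.0]]
top 43.584497484930544 [[-0.02, -0.98, 0.18, 256.44], [-1.0, 0.02, -0.0, -1.16], [-0.0, -0.18, -0.98, 1691.6], [0.0, 0.0, 0.0, 1.0]]
```

View pics/scene0.png

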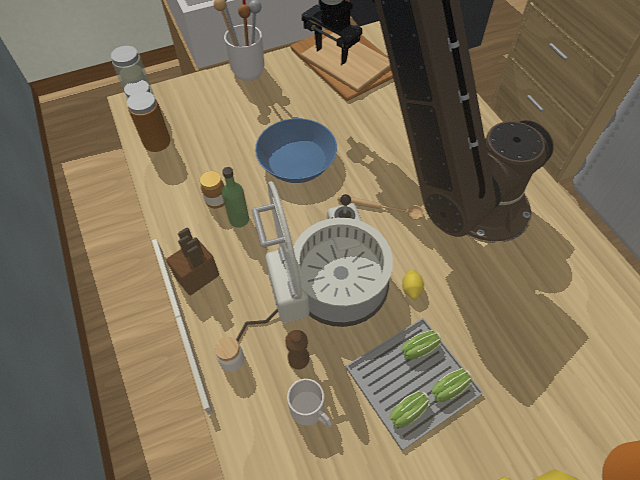

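View pics/top0.png

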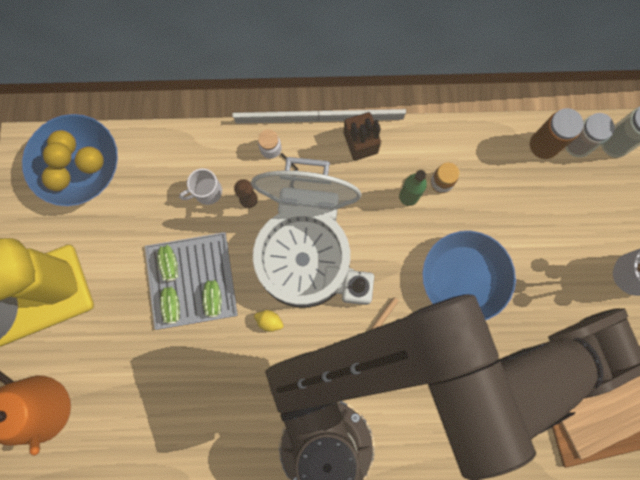

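Scene shows three gems on the left tray, the spinner in the middle with its lid open, and the bowl on the right. Top pixels: gems (168,263), (170,305), (212,298); drum centre (302,258); knob (360,286); bowl (468,275); lemon (268,320). Next I measure.

```bash
cat > m.py <<'E'
from h import *
def gems(xyz,img,box):
    hsv=cv2.cvtColor(img,cv2.COLOR_RGB2HSV)
    x,y,z=xyz[...,0],xyz[...,1],xyz[...,2]
    m=(hsv[...,0]>25)&(hsv[...,0]<60)&(hsv[...,1]>70)&(x>box[0])&(x<box[1])&(y>box[2])&(y<box[3])&(z>5)&(z<160)
    m=cv2.morphologyEx(m.astype(np.uint8),cv2.MORPH_OPEN,np.ones((2,2)))
    n,l,st,c=cv2.connectedComponentsWithStats(m)
    for i in range(1,n):
        if st[i,4]<60: continue
        P=xyz[l==i]; (cx,cy),(w,h),a=cv2.minAreaRect(P[:,:2].astype(np.float32))
        e,v=np.linalg.eigh(np.cov(P[:,:2].T)); 
        print('gem px',c[i].round(),'n',st[i,4],'ctr',round(cx),round(cy),'size',round(w),round(h),'ztop',np.percentile(P[:,2],[50,97]).round(1),'axis ang',round(np.degrees(np.arctan2(v[1,1],v[0,1])),1))
E
python3 - <<'E'
from m import *
from scipy.optimize import least_squares
for n in ['scene','top']:
    d=np.load(n+'0.npy'); img=cv2.imread(f'pics/{n}0.png')[:,:,::-1].copy()
    x,y,z=d[...,0],d[...,1],d[...,2]
    print('--',n); gems(d,img,(150,700,200,600))
    # table check
    print('table z',np.nanmedian(z[(abs(z)<15)]))
    def circ(m,nm,c0,r0):
        P=d[m][:,:2]; f=lambda p,s=None:np.hypot(P[:,0]-p[0],P[:,1]-p[1])-p[2]
        r=least_squares(f,[*c0,r0],loss='soft_l1',f_scale=3); print(nm,len(P),r.x.round(1),np.median(d[m][:,2]).round(1))
    hyp=lambda c:np.hypot(x-c[0],y-c[1])
    if n=='top': g={k:d[v,u] for k,(u,v) in dict(sp=(302,258),bowl=(468,275),knob=(360,286),oil=(420,177),jar=(446,175),mug=(204,180),mill=(244,186),lemon=(268,320),bar=(305,162),tray=(190,280)).items()}
    else: g={k:d[v,u] for k,(u,v) in dict(sp=(341,271),bowl=(296,155),knob=(346,201),oil=(228,172),jar=(210,180),mug=(306,398),mill=(297,338),lemon=(413,284),bar=(262,208),tray=(405,390)).items()}
    for k,v in g.items(): print(k,v.round())
    sc=g['sp'][:2]
    circ((z>115)&(z<128)&(hyp(sc)>100)&(hyp(sc)<140)&(x<sc[0]+60),'rim',sc,120)
    bc=g['bowl'][:2]; circ((z>58)&(z<66)&(hyp(bc)<160),'bowlrim',bc,124)
    kc=g['knob'][:2]; m=(z>125)&(hyp(kc)<25); print('knob',d[m].mean(0).round(1),d[m].max(0).round(1),d[m].min(0).round(1))
    m=(z>8)&(z<20)&(y>150)&(y<500)&(x>200)&(x<600)&(np.abs(img.astype(int).max(-1)-img.min(-1))<40)
    print('tray',cv2.minAreaRect(d[m][:,:2].astype(np.float32)))
    m=(z>330)&(x>sc[0])&(x<sc[0]+350)&(abs(y-sc[1])<150); 
    print('lid', m.sum(), d[m].min(0).round(),d[m].max(0).round())
E
```

```text
-- scene
gem px [421. 346.] n 615 ctr 405 313 size 104 44 ztop [45.2 54.3] axis ang -178.7
gem px [451. 387.] n 695 ctr 392 429 size 103 44 ztop [nan nan] axis ang nan
gem px [409. 411.] n 730 ctr 510 442 size 99 35 ztop [nan nan] axis ang nan
table z 0.27692808407141456
sp [507.  54.  56.]
bowl [ 446. -415.    8.]
knob [431. -84. 154.]
oil [ 693. -248.  220.]
jar [ 735. -348.   98.]
mug [715. 309.   5.]
mill [693. 215. 144.]
lemon [349. 161.  48.]
bar [673. -11. 345.]
tray [491. 387.   6.]
rim 1589 [509.2  56.4 116.9] 122.2
bowlrim 430 [ 452.1 -397.6  123.2] 61.2
knob [431.  -90.4 153.1] [442.7 -78.2 166.4] [ 415.4 -106.2  126.3]
tray ((470.954833984375, 310.9297180175781), (242.2505340576172, 354.68218994140625), 8.183635711669922)
lid 1084 [633. -73. 330.] [708. 156. 407.]
-- top
gem px [168. 262.] n 426 ctr 507 429 size 91 42 ztop [nan nan] axis ang nan
gem px [213. 298.] n 424 ctr 408 300 size 93 31 ztop [nan nan] axis ang nan
gem px [170. 304.] n 444 ctr 394 418 size 90 41 ztop [nan nan] axis ang nan
table z 0.195864690255803
sp [511.  55.  58.]
bowl [ 461. -413.   -0.]
knob [420. -96. 156.]
oil [ 689. -255.  216.]
jar [ 727. -346.  100.]
mug [756. 339.   2.]
mill [697. 204. 136.]
lemon [344. 149.  57.]
bar [692.  34. 348.]
tray [464. 375.   2.]
rim 1469 [508.6  53.6 117.3] 122.3
bowlrim 460 [ 451.7 -399.8  122.9] 61.5
knob [427.6 -96.2 155.1] [441.  -83.8 168.2] [ 414.5 -109.8  144.9]
tray ((469.83837890625, 325.5076599121094), (241.0533447265625, 329.0437927246094), 8.694723129272461)
lid 1419 [626. -86. 330.] [707. 155. 411.]
```

```bash
sed -i 's/P=xyz\[l==i\];/P=xyz[l==i]; P=P[np.isfinite(P).all(1)];/' m.py; python3 - <<'E'
from m import *
for n in ['scene','top']:
    d=np.load(n+'0.npy'); img=cv2.imread(f'pics/{n}0.png')[:,:,::-1].copy(); gems(d,img,(150,700,200,600))
for p in [(450,-300,350),(470,50,350),(450,370,320)]: print(togo(p,(np.pi,0,0)))
E
```

```text
gem px [421. 346.] n 615 ctr 405 313 size 104 44 ztop [45.2 54.3] axis ang -178.7
gem px [451. 387.] n 695 ctr 392 429 size 103 44 ztop [45.6 54.3] axis ang -174.5
gem px [409. 411.] n 730 ctr 510 439 size 99 44 ztop [45.6 53.3] axis ang -168.6
gem px [168. 262.] n 426 ctr 508 429 size 92 44 ztop [46.1 56.1] axis ang -167.7
gem px [213. 298.] n 424 ctr 408 302 size 94 40 ztop [46.1 57.9] axis ang -175.9
gem px [170. 304.] n 444 ctr 392 418 size 92 41 ztop [46.3 56.8] axis ang -172.7
(array([-0.001,  0.   ,  0.422]), array([ 28.77, -16.7 , -13.57]))
(array([-0.001,  0.   ,  0.422]), array([ 44.92, -47.81, -13.54]))
(array([-0.001,  0.   ,  0.422]), array([ 56.2 , -77.82, -10.51]))
```

Call:
carry_out --deltas '[0, 0, 0.42, 28.8, -16.7, -13.6, 9.5, 0, 0, 0.42, 28.8, -16.7, -13.6, 9.5, 0, 0, 0.42, 28.8, -16.7, -13.6, 9.5, 0, 0, 0.42, 28.8, -16.7, -13.6, 9.5, 0, 0, 0.42, 28.8, -16.7, -13.6, 9.5, 0, 0, 0.42, 28.8, -16.7, -13.6, 9.5, 0, 0, 0.42, 28.8, -16.7, -13.6, 9.5, 0, 0, 0.42, 44.9, -47.8, -13.6, 9.5, 0, 0, 0.42, 44.9, -47.8, -13.6, 9.5, 0, 0, 0.42, 44.9, -47.8, -13.6, 9.5, 0, 0, 0.42, 44.9, -47.8, -13.6, 9.5, 0, 0, 0.42, 44.9, -47.8, -13.6, 9.5]'

```text
t: 1.3
eef_pos: [462.0, -55.7, 349.4]
tcp_rot: [-3.141, 0.0, 0.002]
ft_force: [1.5, 1.7, -0.4]
opening: 0.997
```

```bash
python3 - <<'E'
from h import *
print(env.state()['eef_pos'],env.state()['tcp_rot'])
for p in [(470,50,350),(450,370,320)]: print(togo(p,(np.pi,0,0)))
E
```

```text
[461.96417663 -55.68362561 349.4329665 ] [-3.14060743e+00  3.46881423e-04  1.54483156e-03]
(array([-0.001,  0.   ,  0.002]), array([  0.82, -10.57,  -0.05]))
(array([-0.001,  0.   ,  0.002]), array([ -1.13, -42.57,   2.99]))
```

Call:
carry_out --deltas '[0, 0, 0, 0, -10.5, -5, 9.5, 0, 0, 0, 0, -10.5, -5, 9.5, 0, 0, 0, 0, -10.5, -5, 9.5, 0, 0, 0, 0, -10.5, -5, 9.5]'

```text
t: 1.7
eef_pos: [461.8, 51.2, 400.5]
tcp_rot: [-3.14, -0.001, 0.005]
ft_force: [-0.6, -0.3, -0.7]
opening: 0.999
```

```bash
python3 - <<'E'
from h import *
d=cam('wrist','w1'); np.save('w1.npy',d['xyz']); print(d['T_tool_cam'].round(2).tolist(),d['fov_y'])
x,y,z=[d['xyz'][...,i] for i in range(3)]
from scipy.optimize import least_squares
m=(z>116)&(z<127)&(np.hypot(x-509,y-55)>100)&(np.hypot(x-509,y-55)<140)&(x<570); P=d['xyz'][m]
print(least_squares(lambda p:np.hypot(P[:,0]-p[0],P[:,1]-p[1])-p[2],[509,55,120],loss='soft_l1',f_scale=3).x,len(P))
m=(np.hypot(x-429,y+93)<40)&(z>130); P=d['xyz'][m]; print('knob',len(P),P.mean(0) if len(P) else '')
if len(P): print(least_squares(lambda p:np.linalg.norm(P-p,axis=1)-15,[429,-93,145],loss='soft_l1').x)
for n in ['top0','scene0']:
    X=np.load(n+'.npy').reshape(-1,3); k=X[(np.hypot(X[:,0]-429,X[:,1]+93)<20)&(X[:,2]>135)]
    print(n,least_squares(lambda p:np.linalg.norm(k-p,axis=1)-15,[429,-93,145],loss='soft_l1').x)
    l=X[(X[:,2]>395)&(X[:,0]>560)&(X[:,0]<740)&(abs(X[:,1]-40)<150)]; print('lid edge',l.mean(0),len(l))
E
```

```text
[[-0.0, -0.96, -0.29, 81.27], [1.0, 0.0, -0.0, -0.06], [0.0, -0.29, 0.96, -169.47], [0.0, 0.0, 0.0, 1.0]] 59.864982449354244
[508.65008556  55.29227347 116.9475594 ] 9771
knob 656 [430.60910162 -92.1319764  153.44665973]
[428.00183635 -95.27093909 144.10712019]
top0 [428.28126608 -96.57587163 145.6128184 ]
lid edge [646.96921211  35.46886087 400.77016482] 200
scene0 [428.10071203 -95.49715385 145.85840955]
lid edge [648.89995894  40.44881181 400.58791999] 194
```

View pics/w1.png

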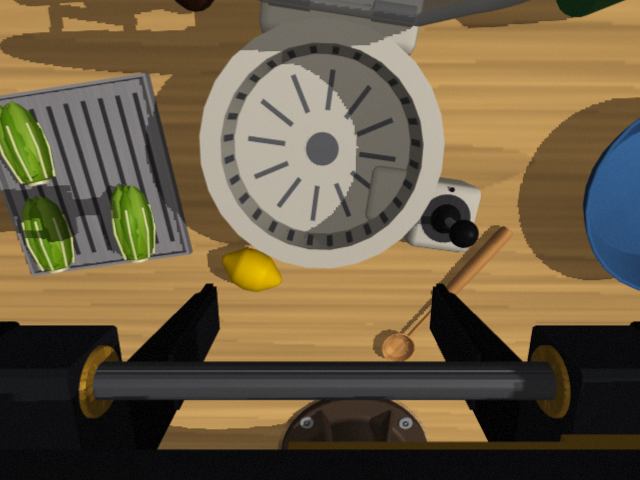

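```bash
python3 - <<'E'
from m import *
gems(np.load('w1.npy'),cv2.imread('pics/w1.png')[:,:,::-1].copy(),(150,700,200,600))
print(togo((406,307,250),(np.pi,0,.045)),togo((406,307,12),(np.pi,0,.045)))
E
```

```text
gem px [ 25. 146.] n 3241 ctr 508 447 size 99 76 ztop [43.3 52.9] axis ang -172.1
gem px [133. 224.] n 2685 ctr 404 307 size 48 111 ztop [44.3 52.5] axis ang -175.9
gem px [ 48. 235.] n 2936 ctr 388 437 size 107 76 ztop [43.4 52.6] axis ang -173.1
(array([-0.001,  0.   , -0.041]), array([ -5.47, -25.71,  14.97])) (array([-0.001,  0.   , -0.041]), array([ -5.46, -25.69,  38.77]))
```

Call:
carry_out --deltas '[0, 0, -0.06, -5.6, -25.6, 15, 9, 0, 0, -0.06, -5.6, -25.6, 15, 9, 0, 0, -0.06, -5.6, -25.6, 15, 9, 0, 0, -0.06, -5.6, -25.6, 15, 9, 0, 0, -0.06, -5.6, -25.6, 15, 9, 0, 0, -0.06, -5.6, -25.6, 15, 9, 0, 0, -0.06, -5.6, -25.6, 15, 9, 0, 0, -0.06, -5.6, -25.6, 15, 9]'

```text
t: 2.55
eef_pos: [404.6, 305.3, 248.5]
tcp_rot: [3.141, 0.002, 0.065]
ft_force: [-0.3, -0.6, 0.1]
opening: 0.95
```

```bash
python3 - <<'E'
from m import *
d=cam('wrist','w2'); gems(d['xyz'],d['img'],(150,700,200,600))
print(env.state()['eef_pos'],togo((406,306,11),(np.pi,0,.065)))
E
```

```text
gem px [185.  76.] n 6255 ctr 515 435 size 109 52 ztop [45.5 52.5] axis ang -167.9
gem px [321. 203.] n 4852 ctr 407 308 size 105 52 ztop [45.4 52.5] axis ang -176.5
gem px [199. 211.] n 4936 ctr 389 426 size 108 51 ztop [45.3 52.4] axis ang -171.0
[405.12861084 304.83878706 249.38649227] (array([-0.   ,  0.001, -0.002]), array([ 0.12, -0.11, 23.84]))
```

Call:
carry_out --deltas '[0, 0, 0, 0.1, -0.2, 12, 9, 0, 0, 0, 0.1, -0.2, 16, 9, 0, 0, 0, 0.1, -0.2, 20, 9, 0, 0, 0, 0.1, -0.2, 23.8, 9, 0, 0, 0, 0.1, -0.2, 23.8, 9, 0, 0, 0, 0.1, -0.2, 23.8, 3, 0, 0, 0, 0.1, -0.2, 23.8, 3, 0, 0, 0, 0.1, -0.2, 23.8, 3, 0, 0, 0, 0.1, -0.2, 23.8, 3, 0, 0, 0, 0.1, -0.2, 23.8, 3, 0, 0, 0, 0.1, -0.2, 18, 3, 0, 0, 0, 0.1, -0.2, 14, 3]'

```text
t: 3.8
eef_pos: [405.3, 306.6, 110.5]
tcp_rot: [3.141, 0.003, 0.064]
ft_force: [0.0, -0.0, -0.3]
opening: 0.417
```

```bash
cat > pl.py <<'E'
from h import *
C=np.array([508.7,55]); yw=-.133; X=np.array([np.cos(yw),np.sin(yw)]); Y=np.array([-X[1],X[0]])
def sp(x,y,z): return [*(C+x*X+y*Y),z]
E
python3 - <<'E'
from pl import *
s=env.state(); print(s['eef_pos'],s['opening'],s['ft_force'],sp(8,61,0))
for p in [sp(8,61,240),sp(8,61,57),sp(8,61,61)]: print(togo(p,(np.pi,0,yw)))
E
```

```text
[405.29719006 306.62715369 110.47380487] 0.41709809367530365 [ 0.01371465 -0.03053977 -0.25279094] [np.float64(524.7184509083829), np.float64(114.40041439666666), 0]
(array([0.001, 0.003, 0.197]), array([ 10.66,  19.96, -12.97]))
(array([0.001, 0.003, 0.197]), array([10.71, 19.94,  5.33]))
(array([0.001, 0.003, 0.197]), array([10.71, 19.94,  4.93]))
```

Call:
carry_out --deltas '[0, 0, 0, 0, 0, -13, 3, 0, 0, 0, 0, 0, -13, 3, 0, 0, 0, 0, 0, -13, 3, 0, 0, 0, 0, 0, -13, 3]'

```text
t: 4.2
eef_pos: [406.7, 307.6, 245.6]
tcp_rot: [-3.139, -0.005, 0.064]
ft_force: [-0.2, -0.2, -0.9]
opening: 0.318
```

```bash
python3 - <<'E'
from m import *
from pl import *
d=cam('wrist','w3'); gems(d['xyz'],d['img'],(150,700,200,600))
s=env.state(); print(s['eef_pos'],s['opening'],s['ft_force'])
for p in [sp(8,61,240),sp(8,61,57),sp(8,61,61)]: print(togo(p,(np.pi,0,yw)))
E
```

```text
gem px [188.  81.] n 5992 ctr 511 435 size 100 51 ztop [45.6 52.5] axis ang -168.0
gem px [324. 208.] n 4788 ctr 406 309 size 106 51 ztop [45.4 52.4] axis ang -175.8
gem px [201. 216.] n 4858 ctr 390 425 size 107 50 ztop [45.1 52.3] axis ang -170.8
[405.95348362 307.09734706 243.00120242] 0.3171074013448937 [ 0.0915029  -0.8512832  -0.66713744]
(array([-0.001, -0.002,  0.197]), array([10.62, 19.99,  0.29]))
(array([-0.001, -0.002,  0.197]), array([10.59, 20.01, 18.59]))
(array([-0.001, -0.002,  0.197]), array([10.59, 20.01, 18.19]))
```

View pics/w3.png

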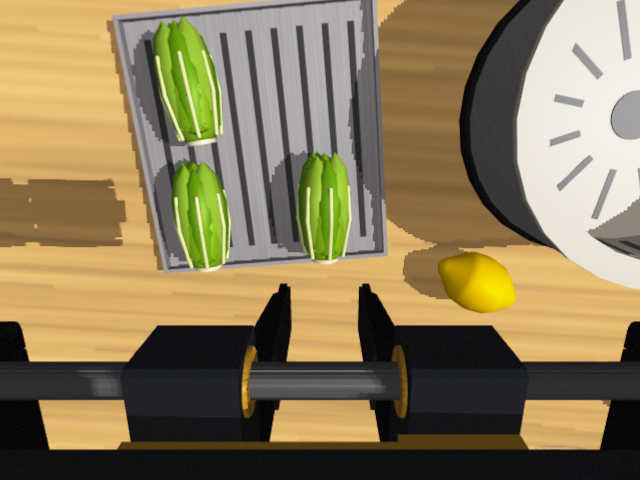

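Wrist view: fingers shut too slowly and missed the grasp; the gem is still at (324,208), nearly unmoved. Redo with more closing rows.

Call:
carry_out --deltas '[0, 0, 0, 0, -0.1, 5, 7, 0, 0, 0, 0, -0.1, 8, 7, 0, 0, 0, 0, -0.1, 12, 7, 0, 0, 0, 0, -0.1, 16, 7, 0, 0, 0, 0, -0.1, 16, 7, 0, 0, 0, 0, -0.1, 16, 7, 0, 0, 0, 0, -0.1, 19, 7, 0, 0, 0, 0, -0.1, 23.2, 7, 0, 0, 0, 0, -0.1, 23.2, 7, 0, 0, 0, 0, -0.1, 23.2, 3, 0, 0, 0, 0, -0.1, 23.2, 3, 0, 0, 0, 0, -0.1, 23.2, 3]'

```text
t: 5.45
eef_pos: [407.1, 308.9, 13.1]
tcp_rot: [-3.139, -0.005, 0.064]
ft_force: [0.4, 0.2, 0.0]
opening: 0.54
```

Call:
carry_out --deltas '[0, 0, 0, 0, 0, 0, 3, 0, 0, 0, 0, 0, 0, 3, 0, 0, 0, 0, 0, 0, 3, 0, 0, 0, 0, 0, 0, 3, 0, 0, 0, 0, 0, -4, 3, 0, 0, 0, 0, 0, -8, 3, 0, 0, 0, 0, 0, -12, 3, 0, 0, 0, 0, 0, -17, 3, 0, 0, 0, 0, 0, -22, 3, 0, 0, 0, 0, 0, -23, 3, 0, 0, 0, 0, 0, -23, 3]'

```text
t: 6.55
eef_pos: [406.4, 308.4, 244.4]
tcp_rot: [-3.137, -0.008, 0.064]
ft_force: [0.1, 0.5, -2.0]
opening: 0.503
```

```bash
python3 - <<'E'
from m import *
from pl import *
d=cam('wrist','w4'); gems(d['xyz'],d['img'],(150,700,200,600))
s=env.state(); print(s['eef_pos'],s['opening'],s['ft_force'])
for p in [sp(8,61,240),sp(8,61,57),sp(8,61,61)]: print(togo(p,(np.pi,0,yw)))
E
```

```text
gem px [189.  81.] n 5889 ctr 511 435 size 101 51 ztop [45.6 52.4] axis ang -168.1
gem px [202. 216.] n 4799 ctr 390 425 size 107 50 ztop [45.2 52.4] axis ang -170.4
[405.80242557 308.05556364 242.65585656] 0.5000569613433622 [-0.07569492  0.09684453 -2.91672704]
(array([-0.003, -0.004,  0.197]), array([10.63, 20.09,  0.26]))
(array([-0.003, -0.004,  0.197]), array([10.54, 20.14, 18.56]))
(array([-0.003, -0.004,  0.197]), array([10.54, 20.14, 18.16]))
```

Call:
carry_out --deltas '[0, 0, 0.05, 2.6, 5, 0, 3, 0, 0, 0.1, 5.3, 10, 0, 3, 0, 0, 0.15, 8, 15, 0, 3, 0, 0, 0.2, 10.6, 20.1, 0.2, 3, 0, 0, 0.2, 10.6, 20.1, 0.2, 3, 0, 0, 0.2, 10.6, 20.1, 0.2, 3]'

```text
t: 7.2
eef_pos: [525.2, 111.3, 237.6]
tcp_rot: [-3.139, 0.0, -0.14]
ft_force: [0.1, 0.5, -0.7]
opening: 0.501
```

```bash
python3 - <<'E'
from pl import *
s=env.state(); print(s['eef_pos'],s['opening'],s['ft_force'])
print(togo(sp(8,61,61),(np.pi,0,yw)))
E
```

```text
[525.22451863 111.29657223 237.63947394] 0.5013481283144355 [ 0.09267038  0.47813163 -0.72679658]
(array([-0.002,  0.   , -0.007]), array([-0.09, -0.26, 17.66]))
```

Call:
carry_out --deltas '[0, 0, 0, -0.1, -0.2, 5, 3, 0, 0, 0, -0.1, -0.2, 10, 3, 0, 0, 0, -0.1, -0.2, 14, 3, 0, 0, 0, -0.1, -0.2, 17, 3, 0, 0, 0, -0.1, -0.2, 17.6, 3, 0, 0, 0, -0.1, -0.2, 17.6, 3, 0, 0, 0, -0.1, -0.2, 17.6, 5.7, 0, 0, 0, -0.1, -0.2, 17.6, 5.7, 0, 0, 0, -0.1, -0.2, 17.6, 5.7, 0, 0, 0, -0.1, -0.2, 12, 5.7, 0, 0, 0, -0.1, -0.2, 6, 5.7, 0, 0, 0, -0.1, -0.2, 0, 7.5]'

```text
t: 8.4
eef_pos: [524.1, 113.5, 213.5]
tcp_rot: [-3.139, 0.001, -0.14]
ft_force: [1.0, 0.3, -0.8]
opening: 0.64
```

```bash
python3 - <<'E'
from m import *
from pl import *
d=cam('top'); gems(d['xyz'],d['img'],(150,700,-100,600))
s=env.state(); print(s['eef_pos'],s['opening'],s['ft_force'])
a=np.radians(9.3); g=np.array([391,424])
print(togo((391,424,240),(np.pi,0,a)), togo((391,424,12),(np.pi,0,a)))
E
```

```text
gem px [168. 263.] n 441 ctr 508 429 size 93 42 ztop [46.9 57.7] axis ang -167.2
gem px [170. 304.] n 437 ctr 392 418 size 92 41 ztop [45.9 55.6] axis ang -172.7
[526.76089738 113.86242979 221.38151616] 0.6783960280460583 [1.07237371 0.61710963 7.8826629 ]
(array([-0.003, -0.011, -0.302]), array([-17.74, -28.83,  -1.91])) (array([-0.003, -0.011, -0.302]), array([-17.97, -28.73,  20.89]))
```

Call:
carry_out --deltas '[0, 0, 0, 0, 0, -2.5, 7.5, 0, 0, -0.1, -4.5, -7, -2.5, 7.5, 0, 0, -0.2, -9, -14, -2.5, 7.5, 0, 0, -0.25, -13, -21, -2.5, 7.5, 0, 0, -0.3, -16, -26, -2, 7.5, 0, 0, -0.3, -17.8, -28.8, -2, 7.5, 0, 0, -0.3, -17.8, -28.8, -2, 7.5, 0, 0, -0.3, -17.8, -28.8, -2, 7.5]'

```text
t: 9.25
eef_pos: [388.7, 426.0, 241.0]
tcp_rot: [-3.14, -0.011, 0.162]
ft_force: [0.0, -0.3, 0.4]
opening: 0.79
```

```bash
python3 - <<'E'
from m import *
d=cam('wrist','w5'); gems(d['xyz'],d['img'],(150,700,-20,600))
d=cam('top'); gems(d['xyz'],d['img'],(350,700,-100,600))
s=env.state(); print(s['eef_pos'],s['opening'],s['ft_force'])
print(togo((391,424,240),(np.pi,0,np.radians(9))), togo((391,424,12),(np.pi,0,np.radians(9))))
E
```

```text
gem px [336.  72.] n 6025 ctr 508 436 size 98 48 ztop [46.4 52.5] axis ang -167.6
gem px [324. 209.] n 4623 ctr 384 427 size 114 47 ztop [46.2 52.5] axis ang -174.0
gem px [607. 309.] n 64 ctr 345 153 size 11 6 ztop [55.3 56.8] axis ang 53.6
gem px [282. 253.] n 418 ctr 521 109 size 41 91 ztop [ 92.5 102.2] axis ang 172.8
gem px [168. 261.] n 390 ctr 484 408 size 155 50 ztop [46.2 57.5] axis ang -156.8
gem px [173. 308.] n 223 ctr 390 414 size 34 87 ztop [43.4 54.5] axis ang 173.4
[388.14742944 427.1015547  240.58218611] 0.7902953533035358 [ 0.12562619 -0.98822842 -0.35490945]
(array([-0.002, -0.011,  0.008]), array([0.23, 0.35, 0.06])) (array([-0.002, -0.011,  0.008]), array([-2.000e-02,  4.000e-01,  2.286e+01]))
```

Call:
carry_out --deltas '[0, 0, 0.03, 0.1, 0.2, 5, 7, 0, 0, 0.03, 0.1, 0.2, 10, 7, 0, 0, 0.03, 0.1, 0.2, 15, 7, 0, 0, 0.03, 0.1, 0.2, 19, 7, 0, 0, 0.03, 0, 0.2, 22.7, 7, 0, 0, 0.03, 0, 0.2, 22.7, 7, 0, 0, 0.03, 0, 0.2, 22.7, 3, 0, 0, 0.03, 0, 0.2, 22.7, 3, 0, 0, 0.03, 0, 0.2, 22.7, 3, 0, 0, 0.03, 0, 0.2, 22.7, 3, 0, 0, 0.03, 0, 0.2, 22.7, 3, 0, 0, 0.03, 0, 0.2, 22.7, 3]'

```text
t: 10.55
eef_pos: [391.5, 426.5, 15.5]
tcp_rot: [-3.138, -0.013, 0.135]
ft_force: [-0.9, -2.5, 9.1]
opening: 0.502
```

Call:
carry_out --deltas '[0, 0, 0, 0, 0, 0, 3, 0, 0, 0, 0, 0, -4, 3, 0, 0, 0, 0, 0, -8, 3, 0, 0, 0, 0, 0, -12, 3, 0, 0, 0, 0, 0, -17, 3, 0, 0, 0, 0, 0, -22, 3, 0, 0, 0, 0, 0, -23, 3, 0, 0, 0, 0, 0, -23, 3]'

```text
t: 11.35
eef_pos: [388.8, 425.4, 247.6]
tcp_rot: [-3.135, -0.017, 0.135]
ft_force: [-0.7, -0.2, -2.0]
opening: 0.502
```

```bash
python3 - <<'E'
from pl import *
s=env.state(); print(s['eef_pos'],s['opening'],s['ft_force'])
for p in [sp(8,-61,245),sp(8,-61,61)]: print(p,togo(p,(np.pi,0,yw)))
E
```

```text
[388.76220744 425.40180647 247.55893478] 0.5024813866284898 [-0.68470474 -0.15053093 -1.98765817]
[np.float64(508.54024556913873), np.float64(-6.5221462444364064), 245] (array([-0.008, -0.016,  0.268]), array([ 6.06, 44.41,  0.09]))
[np.float64(508.54024556913873), np.float64(-6.5221462444364064), 61] (array([-0.008, -0.016,  0.268]), array([ 5.75, 44.52, 18.48]))
```

Call:
carry_out --deltas '[0, 0, 0.05, 1, 5, 0, 3, 0, 0, 0.1, 2, 10, 0, 3, 0, 0, 0.13, 3, 15, 0, 3, 0, 0, 0.16, 3.5, 20, 0, 3, 0, 0, 0.2, 4, 25, 0, 3, 0, 0, 0.23, 5, 30, 0, 3, 0, 0, 0.27, 5.5, 35, 0, 3, 0, 0, 0.27, 6, 40, 0, 3, -0.01, -0.02, 0.27, 6.1, 44.4, 0.1, 3, -0.01, -0.02, 0.27, 6.1, 44.4, 0.1, 3, -0.01, -0.02, 0.27, 6.1, 44.4, 0.1, 3]'

```text
t: 12.45
eef_pos: [508.2, -7.1, 243.0]
tcp_rot: [3.14, 0.007, -0.138]
ft_force: [-0.9, -0.2, -1.3]
opening: 0.5
```

```bash
python3 - <<'E'
from pl import *
s=env.state(); print(s['eef_pos'],s['opening'],s['ft_force'])
for p in [sp(8,-61,63)]: print(p,togo(p,(np.pi,0,yw)))
E
```

```text
[508.23484153  -7.06678045 242.97563591] 0.499954655388673 [-0.92202171 -0.17406159 -1.29668138]
[np.float64(508.54024556913873), np.float64(-6.5221462444364064), 63] (array([ 0.002,  0.007, -0.005]), array([ 0.16, -0.09, 18.  ]))
```

Call:
carry_out --deltas '[0, 0, 0, 0.1, -0.1, 5, 3, 0, 0, 0, 0.1, -0.1, 10, 3, 0, 0, 0, 0.1, -0.1, 14, 3, 0, 0, 0, 0.1, -0.1, 17, 3, 0, 0, 0, 0.1, -0.1, 18.1, 3, 0, 0, 0, 0.1, -0.1, 18.1, 3, 0, 0, 0, 0.1, -0.1, 18.1, 5.7, 0, 0, 0, 0.1, -0.1, 18.1, 5.7, 0, 0, 0, 0.1, -0.1, 18.1, 5.7, 0, 0, 0, 0.1, -0.1, 12, 5.7, 0, 0, 0, 0.1, -0.1, 6, 5.7, 0, 0, 0, 0.1, -0.1, 0, 7.5]'

```text
t: 13.65
eef_pos: [508.8, -6.1, 214.2]
tcp_rot: [3.14, 0.007, -0.138]
ft_force: [0.9, -0.3, 0.3]
opening: 0.638
```

```bash
python3 - <<'E'
from m import *
s=env.state(); print(s['eef_pos'],s['opening'],s['ft_force'])
a=np.radians(12)
print(togo((509,434,245),(np.pi,0,a)))
E
```

```text
[508.75393936  -6.11916135 214.1664343 ] 0.637803106958929 [ 0.85121594 -0.34002775  0.28552145]
(array([ 0.001,  0.008, -0.347]), array([ -6.04, -43.59,  -3.12]))
```

Call:
carry_out --deltas '[0, 0, 0, 0, 0, -3, 7.5, 0, 0, -0.05, -1, -5, -3, 7.5, 0, 0, -0.1, -2, -10, -3, 7.5, 0, 0, -0.15, -3, -15, -3, 7.5, 0, 0, -0.2, -4, -20, -3, 7.5, 0, 0, -0.25, -5, -25, -3, 7.5, 0, 0, -0.3, -5.5, -30, -3, 7.5, 0, 0, -0.35, -6, -35, -3, 7.5, 0, 0, -0.35, -6, -40, -3, 7.5, 0, 0, -0.35, -6, -43.6, -3.1, 7.5, 0, 0, -0.35, -6, -43.6, -3.1, 7.5, 0, 0, -0.35, -6, -43.6, -3.1, 7.5]'

```text
t: 14.85
eef_pos: [508.8, 434.5, 244.5]
tcp_rot: [-3.141, 0.008, 0.214]
ft_force: [0.7, -0.6, 0.2]
opening: 0.786
```

```bash
python3 - <<'E'
from m import *
d=cam('wrist','w6'); gems(d['xyz'],d['img'],(150,700,-20,600))
d=cam('top'); gems(d['xyz'],d['img'],(350,700,-100,600))
s=env.state(); print(s['eef_pos'],s['opening'],s['ft_force'])
print(togo((509,434,12),(np.pi,0,np.radians(12))))
E
```

```text
gem px [325. 205.] n 4913 ctr 507 433 size 109 53 ztop [45.3 52.4] axis ang -166.9
gem px [282. 253.] n 419 ctr 522 110 size 41 93 ztop [ 92.5 102.1] axis ang 173.8
gem px [326. 258.] n 395 ctr 506 -13 size 35 94 ztop [ 93.1 101.8] axis ang 174.5
gem px [170. 263.] n 288 ctr 504 425 size 79 35 ztop [46. 58.] axis ang -168.3
[509.23164658 433.18193112 244.96768837] 0.7882665595758988 [ 0.58471904 -1.20892216 -0.42504848]
(array([-0.   ,  0.008,  0.002]), array([ 0.17, -0.07, 23.3 ]))
```

Call:
carry_out --deltas '[0, 0, 0, 0.1, 0, 5, 7, 0, 0, 0, 0.1, 0, 10, 7, 0, 0, 0, 0.1, 0, 15, 7, 0, 0, 0, 0.1, 0, 20, 7, 0, 0, 0, 0.1, 0, 23.2, 7, 0, 0, 0, 0.1, 0, 23.2, 7, 0, 0, 0, 0.1, 0, 23.2, 3, 0, 0, 0, 0.1, 0, 23.2, 3, 0, 0, 0, 0.1, 0, 23.2, 3, 0, 0, 0, 0.1, 0, 23.2, 3, 0, 0, 0, 0.1, 0, 23.2, 3, 0, 0, 0, 0.1, 0, 23.2, 3]'

```text
t: 16.15
eef_pos: [509.3, 433.6, 15.2]
tcp_rot: [-3.14, 0.005, 0.212]
ft_force: [-0.4, -1.1, 8.4]
opening: 0.505
```

Call:
carry_out --deltas '[0, 0, 0, 0, 0, 0, 3, 0, 0, 0, 0, 0, -4, 3, 0, 0, 0, 0, 0, -8, 3, 0, 0, 0, 0, 0, -12, 3, 0, 0, 0, 0, 0, -17, 3, 0, 0, 0, 0, 0, -22, 3, 0, 0, 0, 0, 0, -23, 3, 0, 0, 0, 0, 0, -23, 3]'

```text
t: 16.95
eef_pos: [510.6, 433.7, 247.5]
tcp_rot: [-3.139, 0.001, 0.212]
ft_force: [-1.0, 0.6, -2.7]
opening: 0.504
```

```bash
python3 - <<'E'
from pl import *
s=env.state(); print(s['eef_pos'],s['opening'],s['ft_force'])
for p in [sp(8,0,245),sp(8,0,61)]: print(p,togo(p,(np.pi,0,yw)))
E
```

```text
[510.60297497 433.72889659 247.45597284] 0.5042458995769163 [-1.02571429  0.59301068 -2.65701023]
[np.float64(516.6293482387608), np.float64(53.93913407611513), 245] (array([-0.003,  0.002,  0.345]), array([-7.41, 37.25,  0.14]))
[np.float64(516.6293482387608), np.float64(53.93913407611513), 61] (array([-0.003,  0.002,  0.345]), array([-7.39, 37.31, 18.54]))
```

Call:
carry_out --deltas '[0, 0, 0.05, -1, 5, 0, 3, 0, 0, 0.1, -2, 10, 0, 3, 0, 0, 0.15, -3, 15, 0, 3, 0, 0, 0.2, -4, 20, 0, 3, 0, 0, 0.25, -5, 25, 0, 3, 0, 0, 0.3, -6, 30, 0, 3, 0, 0, 0.35, -7, 35, 0, 3, 0, 0, 0.35, -7.4, 37.4, 0.1, 3, 0, 0, 0.35, -7.4, 37.4, 0.1, 3, 0, 0, 0.35, -7.4, 37.4, 0.1, 3]'

```text
t: 17.95
eef_pos: [516.4, 52.2, 243.9]
tcp_rot: [-3.139, 0.005, -0.14]
ft_force: [1.2, -0.5, -2.3]
opening: 0.503
```

```bash
python3 - <<'E'
from m import *
from pl import *
s=env.state(); print(s['eef_pos'],s['opening'],s['ft_force'])
for p in [sp(8,0,63)]: print(p,togo(p,(np.pi,0,yw)))
d=cam('scene'); gems(d['xyz'],d['img'],(350,700,-100,600))
E
```

```text
[516.3764002   52.15099881 243.8802211 ] 0.5031267299876697 [ 1.19040379 -0.51278977 -2.30687577]
[np.float64(516.6293482387608), np.float64(53.93913407611513), 63] (array([-0.002,  0.005, -0.007]), array([ 0.09, -0.14, 18.09]))
gem px [331. 252.] n 447 ctr 542 36 size 161 93 ztop [ 88.2 100.1] axis ang 167.1
gem px [346. 289.] n 481 ctr 526 129 size 66 99 ztop [ 93.3 122.9] axis ang 167.3
```

Call:
carry_out --deltas '[0, 0, 0, 0.1, -0.1, 5, 3, 0, 0, 0, 0.1, -0.1, 10, 3, 0, 0, 0, 0.1, -0.1, 13, 3, 0, 0, 0, 0.1, -0.1, 16, 3, 0, 0, 0, 0.1, -0.1, 18.1, 3, 0, 0, 0, 0.1, -0.1, 18.1, 3, 0, 0, 0, 0.1, -0.1, 18.1, 5.6, 0, 0, 0, 0.1, -0.1, 18.1, 5.6, 0, 0, 0, 0.1, -0.1, 18.1, 5.6, 0, 0, 0, 0.1, -0.1, 12, 5.6, 0, 0, 0, 0.1, -0.1, 6, 5.6, 0, 0, 0, 0.1, -0.1, 0, 5.6]'

```text
t: 19.2
eef_pos: [517.2, 53.9, 215.6]
tcp_rot: [-3.139, 0.004, -0.138]
ft_force: [0.7, -0.5, -0.5]
opening: 0.591
```

```bash
python3 - <<'E'
from pl import *
s=env.state(); print(s['eef_pos'],s['opening'],s['ft_force'])
for p in [(430,60,440)]: print(p,togo(p,(np.pi,0,yw)))
E
```

```text
[517.15759948  53.89972364 215.6153284 ] 0.5910175135019319 [ 0.70542005 -0.52970975 -0.53563678]
(430, 60, 440) (array([-0.003,  0.004, -0.005]), array([ -8.8 ,   0.54, -22.41]))
```

Call:
carry_out --deltas '[0, 0, 0, -4, 0.5, -5, 3, 0, 0, 0, -7, 0.5, -10, 0, 0, 0, 0, -8.8, 0.5, -15, 0, 0, 0, 0, -8.8, 0.5, -20, 0, 0, 0, 0, -8.8, 0.5, -22.4, 0, 0, 0, 0, -8.8, 0.5, -22.4, 0, 0, 0, 0, -8.8, 0.5, -22.4, 0]'

```text
t: 19.9
eef_pos: [429.7, 60.5, 440.9]
tcp_rot: [-3.139, 0.001, -0.138]
ft_force: [0.1, -0.5, -0.9]
opening: 0.061
```

```bash
python3 - <<'E'
from m import *
from pl import *
d=cam('wrist','w7'); gems(d['xyz'],d['img'],(350,700,-100,600)); np.save('w7.npy',d['xyz'])
t=cam('top'); s=cam('scene','s7')
for n,c in (('top',t),('scene',s)):
    P=c['xyz'].reshape(-1,3); q=P-[*C,0]; sx=q[:,:2]@X; sy=q[:,:2]@Y
    m=(sx>100)&(sx<300)&(abs(sy)<45)&(P[:,2]>325)&(P[:,2]<362)
    b=np.c_[sx,sy,P[:,2]][m]
    print(n,m.sum()); 
    h,e=np.histogram(b[:,0],bins=np.arange(100,300,8)); print([(int(a),int(k)) for a,k in zip(e,h) if k])
    m=(abs(sy)<100)&(P[:,2]>395)&(sx>80)&(sx<300); print('edge',np.c_[sx,sy,P[:,2]][m].mean(0),np.c_[sx,sy,P[:,2]][m].max(0))
E
```

```text
gem px [320. 113.] n 3028 ctr 516 55 size 51 101 ztop [91.4 98.4] axis ang 172.2
gem px [272. 114.] n 3014 ctr 524 115 size 50 100 ztop [91.4 98.4] axis ang 172.0
gem px [370. 114.] n 3097 ctr 506 -7 size 56 99 ztop [91.2 98.4] axis ang 172.0
top 455
[(132, 180), (156, 8), (164, 18), (172, 20), (180, 143), (188, 86)]
edge [139.87283109  -2.59706856 400.95380648] [146.44821091  50.86917384 409.61220828]
scene 398
[(140, 79), (148, 21), (156, 18), (164, 21), (172, 21), (180, 116), (188, 122)]
edge [140.94989107   4.14380638 400.84092387] [146.10143184  49.95196104 406.57426227]
```

View pics/w7.png

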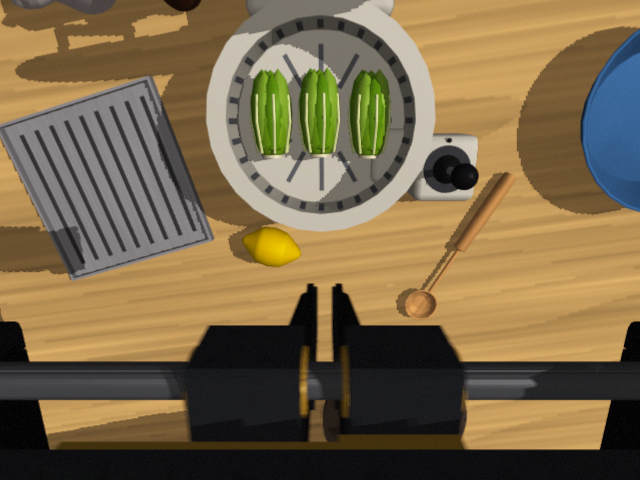

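All three gems lie in the basket (pixels 272/320/370, row 114), and the lid is at ≈1.57 rad. Next I shut the lid from behind its bar.

Call:
carry_out --deltas '[0, 0, 0, 5, -0.5, 0, 0, 0, 0, 0, 10, -0.5, 0, 0, 0, 0, 0, 15, -0.5, 0, 0, 0, 0, 0, 20, -0.5, 0, 0, 0, 0, 0, 25, -0.5, 0, 0, 0, 0, 0, 29.1, -0.5, 0, 0, 0, 0, 0, 29.1, -0.5, 0, 0, 0, 0, 0, 29.1, -0.5, 0, 0]'

```text
t: 20.85
eef_pos: [719.2, 25.1, 434.0]
tcp_rot: [-3.14, 0.01, -0.138]
ft_force: [-1.4, 0.0, 0.2]
opening: 0.005
```

```bash
cat >> pl.py <<'E'
def insp():
    s=env.state(); p=np.array(s['eef_pos']); q=p[:2]-C; print('sp frame',(q@X).round(1),(q@Y).round(1),p[2].round(1),'rot',np.round(s['tcp_rot'],3),'F',np.round(s['ft_force'],1),'op',round(s['opening'],3),'t',round(s['t'],2))
E
python3 -c "
from pl import *
insp(); print(togo(sp(212,0,332),(np.pi,0,yw)))"
```

```text
sp frame 212.6 -1.7 434.0 rot [-3.14   0.01  -0.138] F [-1.4  0.   0.2] op 0.005 t 20.85
(array([-0.002,  0.01 , -0.005]), array([ 0.05, -0.15, 10.2 ]))
```

Call:
carry_out --deltas '[0, 0, 0, 0, -0.1, 5, 0, 0, 0, 0, 0, -0.1, 10.2, 0, 0, 0, 0, 0, -0.1, 10.2, 0, 0, 0, 0, -2, -0.1, 10, 0, 0, 0, 0, -4.5, -0.1, 9.7, 0, 0, 0, 0, -7, -0.1, 9.7, 0, 0, 0, 0, -9, -0.1, 9.9, 0, 0, 0, 0, -11, -0.1, 10.4, 0, 0, 0, 0, -13.2, -0.1, 11.1, 0, 0, 0, 0, -15.2, -0.1, 12, 0, 0, 0, 0, -17.2, -0.1, 13.1, 0, 0, 0, 0, -17.2, -0.1, 13.1, 0]'

```text
t: 22.05
eef_pos: [546.0, 50.7, 307.1]
tcp_rot: [-3.139, 0.009, -0.138]
ft_force: [0.4, 0.3, 0.5]
opening: 0.004
```

```bash
python3 -c "
from pl import *
insp()
d=cam('scene','s8')"
```

```text
sp frame 37.5 0.6 307.1 rot [-3.139  0.009 -0.138] F [0.4 0.3 0.5] op 0.004 t 22.05
```

View pics/s8.png

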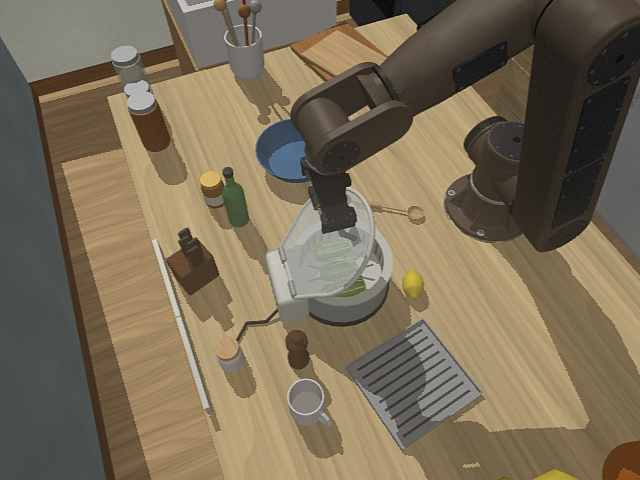

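Scene shows the lid at about 0.75 rad with the fingers at the bar (338,230). I continue down, then press from above.

Call:
carry_out --deltas '[0, 0, 0, -1.8, 0, 1.6, 0, 0, 0, 0, -3.4, 0, 3.2, 0, 0, 0, 0, -4.6, 0, 4.6, 0, 0, 0, 0, -2.5, 0, 2, 0, 0, 0, 0, -2.5, 0, -0.5, 0, 0, 0, 0, -6.4, 0, -0.5, 0, 0, 0, 0, -6.4, 0, -0.5, 0, 0, 0, 0, -6.5, 0, 2.5, 0, 0, 0, 0, -7.7, 0, 4.7, 0, 0, 0, 0, -8.8, 0, 6.6, 0, 0, 0, 0, -9.8, 0, 8.5, 0, 0, 0, 0, -9.8, 0, 8.5, 0]'

```text
t: 23.3
eef_pos: [449.5, 64.2, 222.6]
tcp_rot: [-3.14, 0.01, -0.138]
ft_force: [-0.0, -0.6, 0.3]
opening: 0.004
```

```bash
python3 -c "
from pl import *
insp()"
```

```text
sp frame -59.9 1.3 222.6 rot [-3.14   0.01  -0.138] F [-0.  -0.6  0.3] op 0.004 t 23.3
```

Call:
carry_out --deltas '[0, 0, 0, -0.6, 0, 1.5, 0, 0, 0, 0, -1.1, 0, 3, 0, 0, 0, 0, -1.2, 0, 3.6, 0, 0, 0, 0, -1.3, 0, 4, 0, 0, 0, 0, -1.3, 0, 4.1, 0, 0, 0, 0, -1.3, 0, 4.1, 0]'

```text
t: 23.9
eef_pos: [437.0, 66.1, 182.3]
tcp_rot: [-3.139, 0.009, -0.138]
ft_force: [0.6, 0.8, -0.2]
opening: 0.004
```

```bash
python3 -c "
from pl import *
insp()
for n in ('top','scene'):
    P=cam(n,n+'9')['xyz'].reshape(-1,3); q=P[:,:2]-C; sx,sy=q@X,q@Y
    for r in ((-135,-118),):
        m=(sx>r[0])&(sx<r[1])&(abs(sy)<60)&(P[:,2]>100)&(P[:,2]<200); print(n,'front edge z',m.sum(),np.percentile(P[m,2],[5,50,95]))
    m=(abs(sx+73)<7)&(abs(sy)<50)&(P[:,2]>150)&(P[:,2]<215); print('bar',m.sum(),np.percentile(P[m,2],[50,90]) if m.sum() else '')
"
```

```text
sp frame -72.5 1.5 182.3 rot [-3.139  0.009 -0.138] F [ 0.6  0.8 -0.2] op 0.004 t 23.9Traceback (most recent call last):
  File "<string>", line 7, in <module>
    m=(sx>r[0])&(sx<r[1])&(abs(sy)<60)&(P[:,2]>100)&(P[:,2]<200); print(n,'front edge z',m.sum(),np.percentile(P[m,2],[5,50,95]))
                                                                                                 ~~~~~~~~~~~~~^^^^^^^^^^^^^^^^^^
    return _quantile_unchecked(
        a, q, axis, out, overwrite_input, method, keepdims, weights)
    return _ureduce(a,
                    func=_quantile_ureduce_func,
    ...<5 lines>...
                    overwrite_input=overwrite_input,
                    method=method)
    r = func(a, **kwargs)
    result = _quantile(arr,
                       quantiles=q,
    ...<2 lines>...
                       out=out,
                       weights=wgt)
    slices_having_nans = np.isnan(arr[-1, ...])
                                  ~~~^^^^^^^^^
IndexError: index -1 is out of bounds for axis 0 with size 0
```

Call:
carry_out --deltas '[0, 0, 0, 0, 0, 0.3, 0, 0, 0, 0, 0, 0, 0.3, 0, 0, 0, 0, 0, 0, 0.3, 0]'

```text
t: 24.25
eef_pos: [437.1, 66.1, 180.7]
tcp_rot: [-3.139, 0.007, -0.138]
ft_force: [-5.0, -0.8, 19.8]
opening: 0.002
```

```bash
python3 -c "
from pl import *
insp(); cam('scene','s10')"
```

```text
sp frame -72.4 1.6 180.7 rot [-3.139  0.007 -0.138] F [-5.  -0.8 19.8] op 0.002 t 24.25
```

View pics/s10.png

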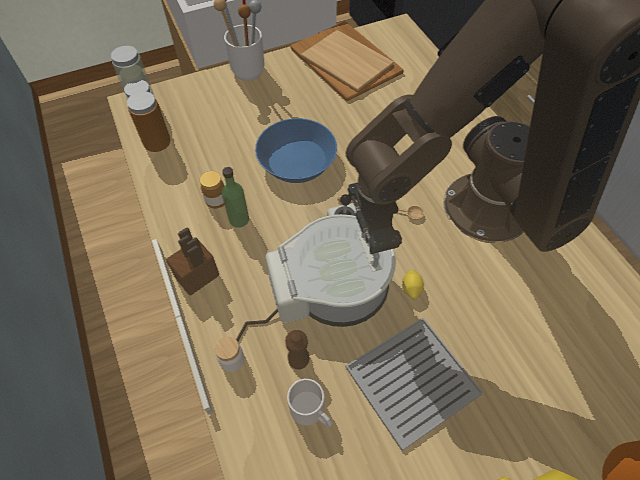

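Call:
carry_out --deltas '[0, 0, 0, 0, 0, -3.5, 4.5, 0, 0, 0, 0, 0, -7, 4.5, 0, 0, 0, 0.5, 5, -7, 4.5, 0, 0, 0, 1, 10, -7, 4.5, 0, 0, 0, 1.2, 14, -7, 4.5, 0, 0, 0, 1.2, 16.1, -7, 4.5, 0, 0, 0, 1.2, 16.1, -7, 4.5, 0, 0, 0, 1.2, 16.1, -7, 4.5]'

```text
t: 25.1
eef_pos: [427.4, -95.2, 250.3]
tcp_rot: [-3.139, 0.007, -0.139]
ft_force: [-0.4, 0.1, 0.0]
opening: 0.472
```

```bash
python3 -c "
from pl import *
insp(); print(togo((428.1,-95.7,139),(np.pi,0,yw)))
P=cam('top')['xyz'].reshape(-1,3); q=P[:,:2]-C; sx,sy=q@X,q@Y
for n in ('scene','top'):
    P=cam(n)['xyz'].reshape(-1,3); q=P[:,:2]-C; sx,sy=q@X,q@Y
    m=(abs(sy)<60)&(sx>-139)&(sx<-120)&(P[:,2]>90)&(P[:,2]<220); print(n,m.sum(),P[m,2].mean() if m.sum() else '')
    m=(abs(sx+73)<15)&(abs(sy)<50)&(P[:,2]>150)&(P[:,2]<215); print('bar',m.sum(),np.percentile(P[m,2],[50,90]) if m.sum() else '')
"
```

```text
sp frame -60.7 -159.7 250.3 rot [-3.139  0.007 -0.139] F [-0.4  0.1  0. ] op 0.472 t 25.1
(array([-0.002,  0.007, -0.006]), array([ 0.16,  0.06, 11.13]))
scene 148 130.22286096622258
bar 220 [178.79349588 182.51293573]
top 175 129.78112846763966
bar 217 [179.50258786 183.74664751]
```

Call:
carry_out --deltas '[0, 0, 0, 0.1, 0.1, 5, 4.5, 0, 0, 0, 0.1, 0.1, 9, 4.5, 0, 0, 0, 0.1, 0.1, 11.1, 4.5, 0, 0, 0, 0.1, 0.1, 11.1, 4.5, 0, 0, 0, 0.1, 0.1, 11.1, 2, 0, 0, 0, 0.1, 0.1, 11.1, 2, 0, 0, 0, 0.1, 0.1, 11.1, 2, 0, 0, 0, 0.1, 0.1, 11.1, 2, 0, 0, 0, 0.1, 0.1, 11.1, 2, 0, 0, 0, 0.1, 0.1, 11.1, 2]'

```text
t: 26.25
eef_pos: [428.3, -95.3, 140.4]
tcp_rot: [-3.14, 0.005, -0.137]
ft_force: [-0.1, 0.6, 8.3]
opening: 0.306
```

```bash
python3 -c "
from pl import *
insp()"
```

```text
sp frame -59.8 -159.6 140.4 rot [-3.14   0.005 -0.137] F [-0.1  0.6  8.3] op 0.306 t 26.25
```

Call:
carry_out --deltas '[0, 0, 0, 0.8, 0, 0.05, 2, 0, 0, 0, 1.6, 0, 0.2, 2, 0, 0, 0, 2.3, 0, 0.4, 2, 0, 0, 0, 2.8, 0, 0.6, 2, 0, 0, 0, 2.9, 0, 0.6, 2, 0, 0, 0, 2.9, 0, 0.6, 2]'

```text
t: 26.85
eef_pos: [457.7, -99.4, 134.5]
tcp_rot: [-3.14, 0.004, -0.137]
ft_force: [-2.3, -0.9, 6.8]
opening: 0.301
```

```bash
python3 -c "
from pl import *
insp(); d=cam('top','t11')
x=cv2.imread('pics/t11.png')[230:330,250:410]; cv2.imwrite('pics/t11c.png',cv2.resize(x,None,fx=4,fy=4))"
```

```text
sp frame -30.1 -159.8 134.5 rot [-3.14   0.004 -0.137] F [-2.3 -0.9  6.8] op 0.301 t 26.85
```

View pics/t11c.png

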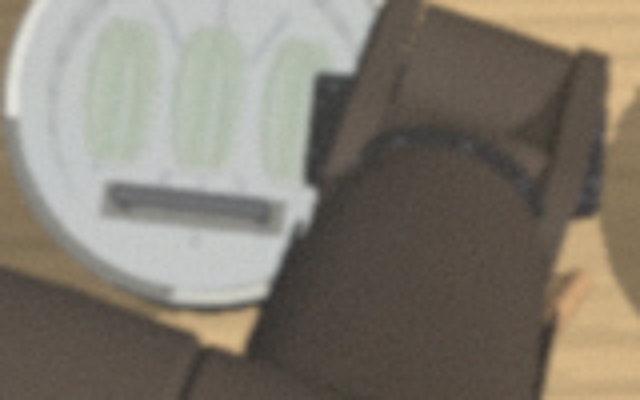

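Call:
carry_out --deltas '[0, 0, 0, 0.2, 0, 0, 2, 0, 0, 0, 0.2, 0, 0, 2, 0, 0, 0, 0.2, 0, 0, 2, 0, 0, 0, 0.2, 0, 0, 2, 0, 0, 0, 0.2, 0, 0, 2, 0, 0, 0, 0.2, 0, 0, 2, 0, 0, 0, 0.2, 0, 0, 2, 0, 0, 0, 0.2, 0, 0, 2, 0, 0, 0, 0.2, 0, 0, 2, 0, 0, 0, 0.2, 0, 0, 2, 0, 0, 0, 0.2, 0, 0, 2, 0, 0, 0, 0.2, 0, 0, 2]'

```text
t: 28.1
eef_pos: [459.0, -99.6, 134.1]
tcp_rot: [-3.14, 0.007, -0.136]
ft_force: [-5.5, 0.2, 1.0]
opening: 0.299
```

Call:
carry_out --deltas '[0, 0, 0, 0, 0, 0, 2, 0, 0, 0, 0, 0, 0, 2, 0, 0, 0, 0, 0, 0, 2, 0, 0, 0, 0, 0, 0, 2, 0, 0, 0, 0, 0, 0, 2, 0, 0, 0, 0, 0, 0, 2, 0, 0, 0, 0, 0, 0, 2, 0, 0, 0, 0, 0, 0, 2, 0, 0, 0, 0, 0, 0, 2, 0, 0, 0, 0, 0, 0, 2, 0, 0, 0, 0, 0, 0, 2, 0, 0, 0, 0, 0, 0, 2]'

```text
t: 29.3
eef_pos: [459.0, -99.6, 134.1]
tcp_rot: [-3.14, 0.007, -0.136]
ft_force: [-5.0, 0.2, 2.3]
opening: 0.302
```

```bash
python3 -c "
from pl import *
insp()
from scipy.optimize import least_squares
d=cam('scene','s12')
x=cv2.imread('pics/s12.png')[150:310,230:430]; cv2.imwrite('pics/s12c.png',cv2.resize(x,None,fx=4,fy=4,interpolation=2))"
```

```text
sp frame -28.8 -159.8 134.1 rot [-3.14   0.007 -0.136] F [-5.   0.2  2.3] op 0.302 t 29.3
```

View pics/s12c.png

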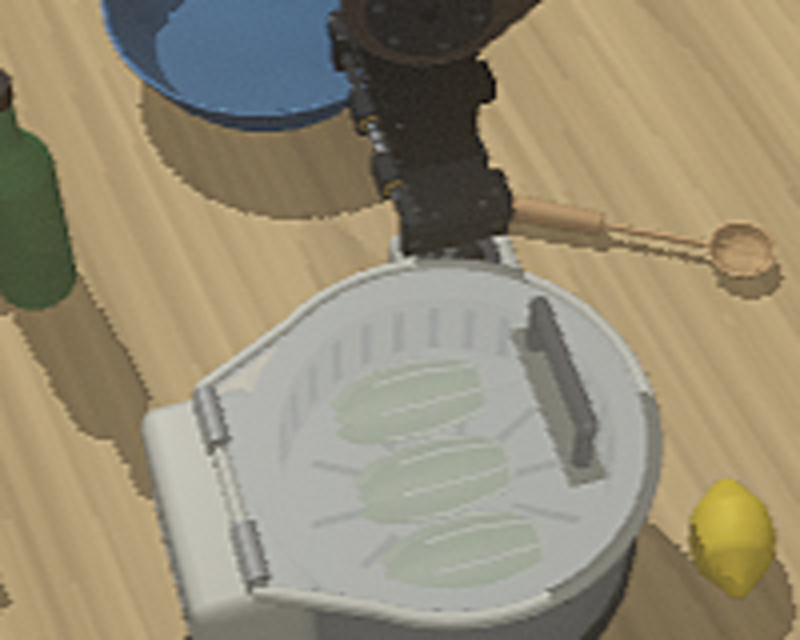

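Crop: lid shut over three gems, gripper on the stick with −5 N spring reaction (≈0.4 rad), held ≥2.4 s. Guide it upright and release.

Call:
carry_out --deltas '[0, 0, 0, -1, 0, -0.3, 2, 0, 0, 0, -2, 0, -0.5, 2, 0, 0, 0, -3, 0, -0.6, 2, 0, 0, 0, -3.1, 0, -0.6, 2, 0, 0, 0, -3.1, 0, -0.6, 4.5, 0, 0, 0, -3.1, 0, -0.6, 4.5, 0, 0, 0, -3.1, 0, -0.6, 4.5, 0, 0, 0, -3.1, 0, -0.6, 4.5, 0, 0, 0, -3.1, 0, -4, 4.5, 0, 0, 0, -3.1, 0, -8, 4.5, 0, 0, 0, -3.1, 0, -12, 4.5, 0, 0, 0, -3.1, 0, -12, 4.5]'

```text
t: 30.55
eef_pos: [430.8, -96.2, 258.5]
tcp_rot: [-3.142, -0.001, -0.136]
ft_force: [1.1, 0.1, -0.9]
opening: 0.47
```

```bash
python3 -c "
from pl import *
insp()
a=yw+np.pi/2
for p in (sp(-73,0,250),sp(-73,0,166)): print(togo(p,(np.pi,0,a)))
print(env.state()['joints'])"
```

```text
sp frame -57.2 -160.2 258.5 rot [-3.142e+00 -1.000e-03 -1.360e-01] F [ 1.1  0.1 -0.9] op 0.47 t 30.55
(array([ 1.000e-03, -1.000e-03, -1.574e+00]), array([ -1.63, -16.02,   0.85]))
(array([ 1.000e-03, -1.000e-03, -1.574e+00]), array([ -1.64, -16.02,   9.25]))
[-3.69766080e-01  1.75881030e-01  1.92213919e+00  2.56707800e-04
  1.04267896e+00  1.33694989e+00]
```

Call:
carry_out --deltas '[0, 0, -0.15, 0, -2, 0, 4.5, 0, 0, -0.3, 0, -5, 0, 4.5, 0, 0, -0.45, -0.5, -8, 0, 4.5, 0, 0, -0.6, -1, -12, 0, 4.5, 0, 0, -0.75, -1.6, -16, 0, 4.5, 0, 0, -0.9, -1.6, -16, 0, 4.5, 0, 0, -1.05, -1.6, -16, 0, 4.5, 0, 0, -1.2, -1.6, -16, 0, 4.5, 0, 0, -1.35, -1.6, -16, 0, 4.5, 0, 0, -1.5, -1.6, -16, 0.8, 4.5, 0, 0, -1.57, -1.6, -16, 0.8, 4.5, 0, 0, -1.57, -1.6, -16, 0.8, 4.5]'

```text
t: 31.75
eef_pos: [436.4, 64.5, 249.7]
tcp_rot: [-3.141, 0.0, 1.435]
ft_force: [-0.3, -0.4, 0.0]
opening: 0.471
```

```bash
python3 -c "
from pl import *
insp()
a=yw+np.pi/2
for p in (sp(-73,0,250),sp(-73,0,164)): print(togo(p,(np.pi,0,a)))
from scipy.optimize import least_squares
for n in ('top','scene'):
    P=cam(n)['xyz'].reshape(-1,3); q=P[:,:2]-C; sx,sy=q@X,q@Y
    m=(abs(sx+73)<25)&(abs(sy)<40)&(P[:,2]>165)&(P[:,2]<200); print(n,'bar x',m.sum(),sx[m].mean(),sy[m].mean(),P[m,2].mean())
    k=P[(np.hypot(P[:,0]-428,P[:,1]+95)<28)&(P[:,2]>132)&(P[:,2]<170)]
    if len(k)>10: print('knob',len(k),least_squares(lambda p:np.linalg.norm(k-p,axis=1)-15,[429,-93,145],loss='soft_l1').x)
"
```

```text
sp frame -72.9 -0.2 249.7 rot [-3.141  0.     1.435] F [-0.3 -0.4  0. ] op 0.471 t 31.75
(array([-0.   ,  0.   , -0.003]), array([ 0.02, -0.01, -0.03]))
(array([-0.   ,  0.   , -0.003]), array([ 0.02, -0.  ,  8.57]))
top bar x 5 -72.70630216687289 -31.222724249948993 181.52447238030737
knob 103 [428.81056958 -96.7150532  146.30536303]
scene bar x 157 -71.15311409502908 2.0526400793031563 179.38054846915333
```

Call:
carry_out --deltas '[0, 0, 0, 0, 0, 5, 4.5, 0, 0, 0, 0, 0, 8.5, 4.5, 0, 0, 0, 0, 0, 8.5, 4.5, 0, 0, 0, 0, 0, 8.5, 0.5, 0, 0, 0, 0, 0, 8.5, 0.5, 0, 0, 0, 0, 0, 8.5, 0.5, 0, 0, 0, 0, 0, 8.5, 0.5, 0, 0, 0, 0, 0, 8.5, 0.5, 0, 0, 0, 0, 0, 8.5, 0.5, 0, 0, 0, 0, 0, 8.5, 0.5]'

```text
t: 32.85
eef_pos: [435.9, 64.6, 165.9]
tcp_rot: [-3.141, 0.0, 1.432]
ft_force: [-5.8, 0.6, 8.5]
opening: 0.141
```

```bash
python3 -c "
from pl import *
insp()"
```

```text
sp frame -73.5 -0.2 165.9 rot [-3.141  0.     1.432] F [-5.8  0.6  8.5] op 0.141 t 32.85
```

Gripped (13.4 mm). Lift along the arc.

Call:
carry_out --deltas '[0, 0, 0, 0, 0.5, -2.1, 0.5, 0, 0, 0, 0, 1.3, -4.2, 0.5, 0, 0, 0, 0, 2.3, -6.1, 0.5, 0, 0, 0, 0, 3.4, -8, 0.5, 0, 0, 0, 0, 4.7, -9.7, 0.5, 0, 0, 0, 0, 6.2, -11.3, 0.5, 0, 0, 0, 0, 7.9, -12.7, 0.5, 0, 0, 0, 0, 9.7, -13.9, 0.5, 0, 0, 0, 0, 11.6, -15, 0.5, 0, 0, 0, 0, 13.6, -15.9, 0.5, 0, 0, 0, 0, 15.6, -16.5, 0.5, 0, 0, 0, 0, 15.6, -16.5, 0.5]'

```text
t: 34.05
eef_pos: [592.2, 42.8, 333.8]
tcp_rot: [3.138, -0.001, 1.431]
ft_force: [-2.4, 0.5, 16.8]
opening: 0.136
```

```bash
python3 -c "
from pl import *
insp(); cam('scene','s13')"
```

```text
sp frame 84.3 -1.0 333.8 rot [ 3.138e+00 -1.000e-03  1.431e+00] F [-2.4  0.5 16.8] op 0.136 t 34.05
```

View pics/s13.png

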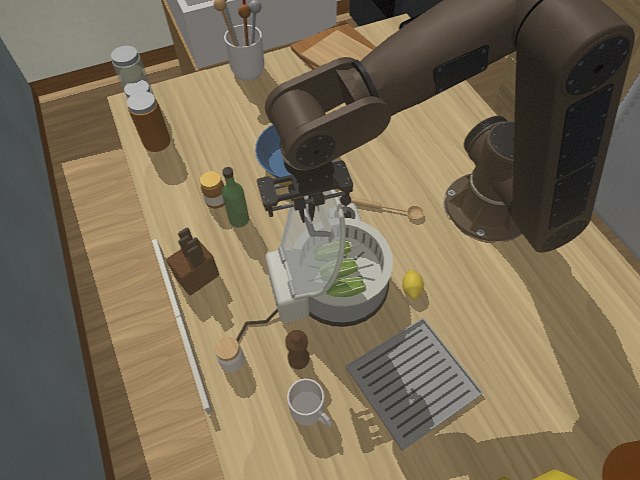

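Call:
carry_out --deltas '[0, 0, 0, 0, 1, -0.4, 0.5, 0, 0, 0, 0, 2, -0.6, 0.5, 0, 0, 0, 0, 2, -0.6, 0.5, 0, 0, 0, 0, 2, -0.6, 3.5, 0, 0, 0, 0, 2, -0.6, 3.5, 0, 0, 0, 0, 2, -0.6, 3.5, 0, 0, 0, 0, 2, -0.6, 3.5, 0, 0, 0, 0, 2, -4, 3.5, 0, 0, 0, 0, 2, -8, 3.5, 0, 0, 0, 0, 2, -12, 1, 0, 0, 0, 0, 2, -12, 0, 0, 0, 0, 0, 2, -12, 0]'

```text
t: 35.3
eef_pos: [610.9, 40.1, 454.4]
tcp_rot: [3.135, -0.001, 1.432]
ft_force: [0.2, 0.2, -0.4]
opening: 0.169
```

```bash
python3 -c "
from pl import *
insp()
for p in (sp(-60,0,455),sp(-60,0,350)): print(togo(p,(np.pi,0,yw)))
for n in ('top','scene'):
    P=cam(n)['xyz'].reshape(-1,3); q=P[:,:2]-C; sx,sy=q@X,q@Y
    m=(abs(sy)<125)&(P[:,2]>345)&(P[:,2]<400)&(sx>0)&(sx<150); print(n,m.sum(),sx[m].mean() if m.sum() else '',P[m,2].max() if m.sum() else '',sx[m].min())
"
```

```text
sp frame 103.3 -1.2 454.4 rot [ 3.135e+00 -1.000e-03  1.432e+00] F [ 0.2  0.2 -0.4] op 0.169 t 35.3
(array([ 0.004, -0.005,  1.565]), array([  0.02, -16.33,  -0.16]))
(array([ 0.004, -0.005,  1.565]), array([ 1.000e-02, -1.639e+01,  1.034e+01]))
top 67 49.921705631359046 370.7338428282485 41.589247039045674
scene 1049 62.60151801641201 386.9972299239495 34.24803627886879
```

Call:
carry_out --deltas '[0, 0, 0.1, 0, -4, 0, 0, 0, 0, 0.2, 0, -8, 0, 0, 0, 0, 0.35, 0, -12, 0, 0, 0, 0, 0.5, 0, -16.3, 0, 0, 0, 0, 0.65, 0, -16.3, 0, 0, 0, 0, 0.8, 0, -16.3, 0, 0, 0, 0, 0.95, 0, -16.3, 0, 0, 0, 0, 1.1, 0, -16.3, 0, 0, 0, 0, 1.25, 0, -16.3, 0, 0, 0, 0, 1.4, 0, -16.3, 0, 0, 0, 0, 1.56, 0, -16.3, 0, 0, 0, 0, 1.56, 0, -16.3, 0, 0]'

```text
t: 36.6
eef_pos: [449.1, 62.7, 451.2]
tcp_rot: [-3.142, -0.001, -0.131]
ft_force: [-0.8, -0.9, -0.3]
opening: 0.003
```

```bash
python3 -c "
from pl import *
insp()
for p in (sp(-60,0,345),sp(118,0,345)): print(togo(p,(np.pi,0,yw)))
"
```

```text
sp frame -60.1 -0.2 451.2 rot [-3.142e+00 -1.000e-03 -1.310e-01] F [-0.8 -0.9 -0.3] op 0.003 t 36.6
(array([-0.   , -0.001,  0.002]), array([ 0.  , -0.02, 10.62]))
(array([-0.   , -0.001,  0.002]), array([1.780e+01, 1.000e-02, 1.063e+01]))
```

Call:
carry_out --deltas '[0, 0, 0, 0, 0, 5, 0, 0, 0, 0, 0, 0, 10.6, 0, 0, 0, 0, 4, 0, 10.6, 0, 0, 0, 0, 7, 0, 10.6, 0, 0, 0, 0, 9, 0, 10.6, 0, 0, 0, 0, 11, 0, 10.6, 0, 0, 0, 0, 13, 0, 10.6, 0, 0, 0, 0, 15, 0, 10.6, 0, 0, 0, 0, 16.5, 0, 10.6, 0, 0, 0, 0, 17.3, 0, 10.6, 0, 0, 0, 0, 17.3, 0, 10.6, 0]'

```text
t: 37.7
eef_pos: [621.0, 40.0, 344.4]
tcp_rot: [3.142, 0.0, -0.129]
ft_force: [0.1, -0.3, 0.9]
opening: 0.004
```

```bash
python3 -c "
from pl import *
insp()
for n in ('top','scene'):
    P=cam(n)['xyz'].reshape(-1,3); q=P[:,:2]-C; sx,sy=q@X,q@Y
    m=(abs(sy)<125)&(P[:,2]>395)&(P[:,2]<412)&(sx>60)&(sx<180)&(abs(sy)>45); print(n,m.sum(),sx[m].mean() if m.sum() else '')
"
```

```text
sp frame 113.3 0.1 344.4 rot [ 3.142  0.    -0.129] F [ 0.1 -0.3  0.9] op 0.004 t 37.7
top 0 
scene 0
```

Call:
carry_out --deltas '[0, 0, 0, -5, 0, 0, 0, 0, 0, 0, -10, 0, -3, 3, 0, 0, 0, -15, 0, -6, 7, 0, 0, 0, -19, 0, -9.5, 7, 0, 0, 0, -19, 0, -9.5, 7, 0, 0, 0, -19, 0, -9.5, 7]'

```text
t: 38.4
eef_pos: [430.5, 65.1, 442.0]
tcp_rot: [-3.141, -0.005, -0.128]
ft_force: [-0.0, 0.3, -0.2]
opening: 0.37
```

```bash
python3 -c "
from m import *
from pl import *
insp()
for n in ('top','scene'):
    P=cam(n,n+'14')['xyz'].reshape(-1,3); q=P[:,:2]-C; sx,sy=q@X,q@Y
    m=(abs(sy)<125)&(P[:,2]>300)&(P[:,2]<412)&(sx>40)&(sx<220); print(n,m.sum(),P[m,2].max() if m.sum() else '')
    e=m&(P[:,2]>P[m,2].max()-12); print('edge',sx[e].mean(),P[e,2].mean())
    b=m&(abs(P[:,2]-340)<20)&(abs(sy)<45); print(np.percentile(sx[b],[5,50,95]))
d=cam('wrist','w14'); gems(d['xyz'],d['img'],(350,700,-100,600))
"
```

```text
sp frame -78.8 -0.4 442.0 rot [-3.141 -0.005 -0.128] F [-0.   0.3 -0.2] op 0.37 t 38.4
top 1664 409.52761631503245
edge 130.7955487963987 401.72187522247617
[127.3892143  173.95618931 185.50120061]
scene 1299 407.3016247938965
edge 131.58329339372196 400.7913926959597
[135.9310816  174.99947184 186.33235701]
gem px [323. 115.] n 3000 ctr 517 55 size 53 101 ztop [91.4 98.4] axis ang 172.3
gem px [275. 116.] n 3036 ctr 524 114 size 49 100 ztop [91.4 98.5] axis ang 172.2
gem px [374. 117.] n 3088 ctr 506 -7 size 56 100 ztop [91.2 98.5] axis ang 171.9
```

Call:
carry_out --deltas '[0, 0, 0, 2, 1.5, 5, 5.6, 0, 0, 0, 4, 3, 10, 5.6, 0, 0, 0, 6, 4.5, 15, 5.6, 0, 0, 0, 8.6, 6.3, 20, 5.6, 0, 0, 0, 8.6, 6.3, 24, 5.6, 0, 0, 0, 8.6, 6.3, 26, 5.6, 0, 0, 0, 8.6, 6.3, 26, 5.6, 0, 0, 0, 8.6, 6.3, 26, 5.6]'

```text
t: 39.35
eef_pos: [509.5, -9.1, 177.8]
tcp_rot: [3.141, 0.004, -0.13]
ft_force: [-0.2, -0.0, 0.9]
opening: 0.59
```

```bash
python3 -c "
from pl import *
insp()
print(togo(sp(7,-63.5,64),(np.pi,0,yw)))
"
```

```text
sp frame 9.3 -63.4 177.8 rot [ 3.141  0.004 -0.13 ] F [-0.2 -0.   0.9] op 0.59 t 39.35
(array([0.   , 0.004, 0.003]), array([-1.900e-01,  1.000e-02,  1.138e+01]))
```

Call:
carry_out --deltas '[0, 0, 0, -0.1, 0, 3, 5.6, 0, 0, 0, -0.1, 0, 6, 5.6, 0, 0, 0, -0.1, 0, 9, 5.6, 0, 0, 0, -0.1, 0, 11.4, 5.6, 0, 0, 0, -0.1, 0, 11.4, 5.6, 0, 0, 0, -0.1, 0, 11.4, 3, 0, 0, 0, -0.1, 0, 11.4, 3, 0, 0, 0, -0.1, 0, 11.4, 3, 0, 0, 0, -0.1, 0, 11.4, 3, 0, 0, 0, -0.1, 0, 11.4, 3]'

```text
t: 40.35
eef_pos: [509.2, -9.0, 65.6]
tcp_rot: [3.141, 0.0, -0.13]
ft_force: [-0.8, 1.7, 7.8]
opening: 0.508
```

Call:
carry_out --deltas '[0, 0, 0, 0, 0, -4, 3, 0, 0, 0, 0, 0, -8, 3, 0, 0, 0, 0, 0, -12, 3, 0, 0, 0, 0, 0, -17, 3, 0, 0, 0, 0, 0, -20, 3, 0, 0, 0, 0, 0, -20, 3]'

```text
t: 40.95
eef_pos: [510.5, -9.1, 270.6]
tcp_rot: [3.141, -0.008, -0.13]
ft_force: [-0.3, -0.0, -2.0]
opening: 0.503
```

```bash
python3 -c "
from pl import *
insp()
for p in [(452,-450,260),(452,-450,30)]: print(togo(p,(np.pi,0,-.05)))
"
```

```text
sp frame 10.3 -63.3 270.6 rot [ 3.141 -0.008 -0.13 ] F [-0.3 -0.  -2. ] op 0.503 t 40.95
(array([ 0.001, -0.008, -0.08 ]), array([-0.11, 44.48,  1.07]))
(array([ 0.001, -0.008, -0.08 ]), array([-0.3 , 44.47, 24.07]))
```

```bash
python3 -c "
from pl import *
for p in [(445.5,-448.6,260),(445.5,-448.6,26)]: print(togo(p))
"
```

```text
(array([0., 0., 0.]), array([-0.77, 44.42,  1.06]))
(array([0., 0., 0.]), array([-0.96, 44.42, 24.46]))
```

Call:
carry_out --deltas '[0, 0, 0, 0, 4, 0, 3, 0, 0, 0, 0, 9, 0, 3, 0, 0, 0, 0, 14, 0, 3, 0, 0, 0, 0, 19, 0, 3, 0, 0, 0, 0, 24, 0, 3, 0, 0, 0, 0, 29, 0, 3, 0, 0, 0, -0.5, 34, 0, 3, 0, 0, 0, -0.7, 39, 0, 3, 0, 0, 0, -0.8, 44.4, 1, 3, 0, 0, 0, -0.8, 44.4, 1, 3, 0, 0, 0, -0.8, 44.4, 1, 3]'

```text
t: 42.05
eef_pos: [444.3, -449.0, 259.1]
tcp_rot: [-3.14, -0.006, -0.132]
ft_force: [-0.5, 0.6, -2.1]
opening: 0.504
```

```bash
python3 -c "
from pl import *
insp()
for p in [(445.5,-448.6,26)]: print(togo(p))
"
```

```text
sp frame 3.0 -508.1 259.1 rot [-3.14  -0.006 -0.132] F [-0.5  0.6 -2.1] op 0.504 t 42.05
(array([0., 0., 0.]), array([-3.000e-02, -2.000e-02,  2.331e+01]))
```

Call:
carry_out --deltas '[0, 0, 0, 0, 0, 5, 3, 0, 0, 0, 0, 0, 10, 3, 0, 0, 0, 0, 0, 15, 3, 0, 0, 0, 0, 0, 19, 3, 0, 0, 0, 0, 0, 22, 3, 0, 0, 0, 0, 0, 23.2, 3, 0, 0, 0, 0, 0, 23.2, 3, 0, 0, 0, 0, 0, 23.2, 5.8, 0, 0, 0, 0, 0, 23.2, 5.8, 0, 0, 0, 0, 0, 23.2, 5.8, 0, 0, 0, 0, 0, 18, 5.8, 0, 0, 0, 0, 0, 13, 5.8]'

```text
t: 43.25
eef_pos: [444.8, -448.6, 128.2]
tcp_rot: [-3.139, -0.005, -0.132]
ft_force: [0.4, -0.5, 0.5]
opening: 0.607
```

```bash
python3 -c "
from pl import *
insp()
print(togo(sp(7,63.5,260),(np.pi,0,yw)))
"
```

```text
sp frame 3.4 -507.6 128.2 rot [-3.139 -0.005 -0.132] F [ 0.4 -0.5  0.5] op 0.607 t 43.25
(array([-0.003, -0.005,  0.001]), array([  0.49, -57.15, -13.02]))
```

Call:
carry_out --deltas '[0, 0, 0, 0, 0, -5, 5.6, 0, 0, 0, 0, 0, -10, 5.6, 0, 0, 0, 0, -3, -13, 5.6, 0, 0, 0, 0, -8, -13, 5.6, 0, 0, 0, 0, -13, -13, 5.6, 0, 0, 0, 0, -18, -13, 5.6, 0, 0, 0, 0, -23, -13, 5.6, 0, 0, 0, 0, -28, -13, 5.6, 0, 0, 0, 0, -33, -13, 5.6, 0, 0, 0, 0.2, -38, -13, 5.6, 0, 0, 0, 0.4, -43, -13, 5.6, 0, 0, 0, 0.5, -48, -13, 5.6]'

```text
t: 44.45
eef_pos: [512.1, 28.3, 260.7]
tcp_rot: [-3.139, -0.007, -0.132]
ft_force: [0.3, -1.3, 0.3]
opening: 0.587
```

```bash
python3 -c "
from m import *
from pl import *
insp()
print(togo(sp(7,63.5,180),(np.pi,0,yw)))
for n in ('top','scene'): d=cam(n); gems(d['xyz'],d['img'],(300,600,-540,200))
"
```

```text
sp frame 6.9 -26.0 260.7 rot [-3.139 -0.007 -0.132] F [ 0.3 -1.3  0.3] op 0.587 t 44.45
(array([-0.003, -0.007,  0.001]), array([-0.04, -8.93,  8.09]))
gem px [486. 279.] n 459 ctr 443 -456 size 59 92 ztop [48.6 59. ] axis ang 172.4
gem px [293. 144.] n 367 ctr 444 -437 size 39 101 ztop [42.1 55.8] axis ang 171.7
gem px [338. 270.] n 540 ctr 516 67 size 52 99 ztop [ 90.9 100.5] axis ang 171.7
gem px [346. 289.] n 497 ctr 526 130 size 65 100 ztop [ 93.1 122.9] axis ang 169.5
```

Call:
carry_out --deltas '[0, 0, 0, 0, -5, 3, 5.6, 0, 0, 0, 0, -8.9, 6, 5.6, 0, 0, 0, 0, -8.9, 8, 5.6, 0, 0, 0, 0, -8.9, 8, 5.6]'

```text
t: 44.95
eef_pos: [522.8, 120.2, 178.8]
tcp_rot: [-3.139, -0.003, -0.125]
ft_force: [0.3, -0.2, 0.3]
opening: 0.587
```

```bash
python3 -c "
from m import *
from pl import *
insp()
print(togo(sp(7,63.5,64),(np.pi,0,yw)))
"
```

```text
sp frame 5.3 66.4 178.8 rot [-3.139e+00 -3.000e-03 -1.250e-01] F [ 0.3 -0.2  0.3] op 0.587 t 44.95
(array([-0.003, -0.003,  0.008]), array([ 0.14,  0.33, 11.48]))
```

Call:
carry_out --deltas '[0, 0, 0, 0.1, 0.3, 1, 5.6, 0, 0, 0, 0.1, 0.3, 5, 5.6, 0, 0, 0, 0.1, 0.3, 9, 5.6, 0, 0, 0, 0.1, 0.3, 11.4, 5.6, 0, 0, 0, 0.1, 0.3, 11.4, 5.6, 0, 0, 0, 0.1, 0.3, 11.4, 3, 0, 0, 0, 0.1, 0.3, 11.4, 3, 0, 0, 0, 0.1, 0.3, 11.4, 3, 0, 0, 0, 0.1, 0.3, 11.4, 3, 0, 0, 0, 0.1, 0.3, 11.4, 3]'

```text
t: 45.95
eef_pos: [524.6, 117.0, 66.5]
tcp_rot: [-3.139, -0.006, -0.125]
ft_force: [-1.3, -4.4, 8.7]
opening: 0.499
```

Call:
carry_out --deltas '[0, 0, 0, 0, 0, -4, 3, 0, 0, 0, 0, 0, -8, 3, 0, 0, 0, 0, 0, -12, 3, 0, 0, 0, 0, 0, -17, 3, 0, 0, 0, 0, 0, -20, 3, 0, 0, 0, 0, 0, -20, 3]'

```text
t: 46.55
eef_pos: [524.5, 116.8, 271.6]
tcp_rot: [-3.137, -0.014, -0.124]
ft_force: [0.3, 0.3, -1.2]
opening: 0.505
```

```bash
python3 -c "
from pl import *
insp()
for p in [(458.5,-349.4,260)]: print(togo(p))
"
```

```text
sp frame 7.5 63.4 271.6 rot [-3.137 -0.014 -0.124] F [ 0.3  0.3 -1.2] op 0.505 t 46.55
(array([0., 0., 0.]), array([-0.78, 47.09,  0.93]))
```

Call:
carry_out --deltas '[0, 0, 0, 0, 4, 0, 3, 0, 0, 0, 0, 9, 0, 3, 0, 0, 0, 0, 14, 0, 3, 0, 0, 0, 0, 19, 0, 3, 0, 0, 0, 0, 24, 0, 3, 0, 0, 0, 0, 29, 0, 3, 0, 0, 0, -0.5, 34, 0, 3, 0, 0, 0, -0.7, 39, 0, 3, 0, 0, 0, -0.8, 44, 1, 3, 0, 0, 0, -0.8, 47.1, 1, 3, 0, 0, 0, -0.8, 47.1, 1, 3, 0, 0, 0, -0.8, 47.1, 1, 3]'

```text
t: 47.75
eef_pos: [457.7, -349.6, 258.3]
tcp_rot: [-3.136, -0.013, -0.126]
ft_force: [0.1, 0.1, -1.1]
opening: 0.502
```

```bash
python3 -c "
from pl import *
insp()
for p in [(458.5,-349.4,27)]: print(togo(p))
"
```

```text
sp frame 3.1 -407.8 258.3 rot [-3.136 -0.013 -0.126] F [ 0.1  0.1 -1.1] op 0.502 t 47.75
(array([0., 0., 0.]), array([-0.23,  0.11, 23.13]))
```

Call:
carry_out --deltas '[0, 0, 0, -0.2, 0.1, 5, 3, 0, 0, 0, -0.2, 0.1, 10, 3, 0, 0, 0, -0.2, 0.1, 15, 3, 0, 0, 0, -0.2, 0.1, 19, 3, 0, 0, 0, -0.2, 0.1, 22, 3, 0, 0, 0, -0.2, 0.1, 23, 3, 0, 0, 0, -0.2, 0.1, 23, 3, 0, 0, 0, -0.2, 0.1, 23, 5.8, 0, 0, 0, -0.2, 0.1, 23, 5.8, 0, 0, 0, -0.2, 0.1, 23, 5.8, 0, 0, 0, -0.2, 0.1, 18, 5.8, 0, 0, 0, -0.2, 0.1, 13, 5.8]'

```text
t: 48.95
eef_pos: [456.9, -349.4, 129.4]
tcp_rot: [-3.134, -0.011, -0.126]
ft_force: [1.0, -0.0, 0.7]
opening: 0.613
```

```bash
python3 -c "
from pl import *
insp()
print(togo(sp(7,0.5,260),(np.pi,0,yw)))
"
```

```text
sp frame 2.3 -407.7 129.4 rot [-3.134 -0.011 -0.126] F [ 1.  -0.   0.7] op 0.613 t 48.95
(array([-0.007, -0.011,  0.007]), array([  0.9 , -40.91, -12.76]))
```

Call:
carry_out --deltas '[0, 0, 0, 0, 0, -5, 6.5, 0, 0, 0, 0, 0, -10, 6.5, 0, 0, 0, 0, -4, -12.8, 6.5, 0, 0, 0, 0, -9, -12.8, 6.5, 0, 0, 0, 0, -14, -12.8, 6.5, 0, 0, 0, 0, -19, -12.8, 6.5, 0, 0, 0, 0.3, -24, -12.8, 6.5, 0, 0, 0, 0.5, -29, -12.8, 6.5, 0, 0, 0, 0.7, -34, -12.8, 6.5, 0, 0, 0, 0.9, -39, -12.8, 6.5, 0, 0, 0, 0.9, -40.9, -12.8, 6.5, 0, 0, 0, 0.9, -40.9, -12.8, 6.5]'

```text
t: 50.15
eef_pos: [515.6, 56.8, 261.2]
tcp_rot: [-3.134, -0.013, -0.123]
ft_force: [-0.3, -0.8, -0.3]
opening: 0.684
```

```bash
python3 -c "
from m import *
from pl import *
insp()
print(togo(sp(7,0.5,64),(np.pi,0,yw)))
d=cam('wrist','w15'); gems(d['xyz'],d['img'],(300,700,-100,200))
d=cam('top'); gems(d['xyz'],d['img'],(300,700,-550,200))
"
```

```text
sp frame 6.6 2.7 261.2 rot [-3.134 -0.013 -0.123] F [-0.3 -0.8 -0.3] op 0.684 t 50.15
(array([-0.008, -0.013,  0.011]), array([-0.21,  0.36, 19.72]))
gem px [328. 216.] n 5753 ctr 513 55 size 53 110 ztop [91.5 98.4] axis ang 172.9
gem px [419. 190.] n 129 ctr 694 -282 size 28 96 ztop [141.5 156.4] axis ang 128.0
gem px [450. 274.] n 423 ctr 458 -350 size 47 91 ztop [49.6 58.9] axis ang 178.2
gem px [486. 279.] n 473 ctr 444 -456 size 59 95 ztop [48.8 59.3] axis ang 170.8
```

Call:
carry_out --deltas '[0, 0, 0, -0.2, 0.3, 5, 6.5, 0, 0, 0, -0.2, 0.3, 10, 6.5, 0, 0, 0, -0.2, 0.3, 15, 6.5, 0, 0, 0, -0.2, 0.3, 18, 6.5, 0, 0, 0, -0.2, 0.3, 19.7, 6.5, 0, 0, 0, -0.2, 0.3, 19.7, 3, 0, 0, 0, -0.2, 0.3, 19.7, 3, 0, 0, 0, -0.2, 0.3, 19.7, 3, 0, 0, 0, -0.2, 0.3, 19.7, 3, 0, 0, 0, -0.2, 0.3, 19.7, 3, 0, 0, 0, -0.2, 0.3, 19.7, 3, 0, 0, 0, -0.2, 0.3, 19.7, 3]'

```text
t: 51.45
eef_pos: [516.2, 52.4, 65.0]
tcp_rot: [-3.135, -0.014, -0.125]
ft_force: [-1.2, -3.6, 7.3]
opening: 0.507
```

Call:
carry_out --deltas '[0, 0, 0, 0, 0, -4, 3, 0, 0, 0, 0, 0, -8, 3, 0, 0, 0, 0, 0, -12, 3, 0, 0, 0, 0, 0, -17, 3, 0, 0, 0, 0, 0, -20, 3, 0, 0, 0, 0, 0, -20, 3]'

```text
t: 52.05
eef_pos: [514.3, 51.5, 269.5]
tcp_rot: [-3.134, -0.022, -0.124]
ft_force: [-0.6, -0.1, -1.5]
opening: 0.502
```

```bash
python3 -c "
from pl import *
insp()
for p in [(452,-401,260)]: print(togo(p))
"
```

```text
sp frame 6.0 -2.7 269.5 rot [-3.134 -0.022 -0.124] F [-0.6 -0.1 -1.5] op 0.502 t 52.05
(array([0., 0., 0.]), array([-0.59, 45.68,  0.59]))
```

Call:
carry_out --deltas '[0, 0, 0, 0, 4, 0, 3, 0, 0, 0, 0, 9, 0, 3, 0, 0, 0, 0, 14, 0, 3, 0, 0, 0, 0, 19, 0, 3, 0, 0, 0, 0, 24, 0, 3, 0, 0, 0, 0, 29, 0, 3, 0, 0, 0, -0.5, 34, 0, 3, 0, 0, 0, -0.6, 39, 0, 3, 0, 0, 0, -0.6, 44, 0.5, 3, 0, 0, 0, -0.6, 45.7, 0.6, 3, 0, 0, 0, -0.6, 45.7, 0.6, 3, 0, 0, 0, -0.6, 45.7, 0.6, 3]'

```text
t: 53.25
eef_pos: [451.7, -400.3, 259.1]
tcp_rot: [-3.133, -0.021, -0.125]
ft_force: [-0.2, -0.8, -0.6]
opening: 0.504
```

```bash
python3 -c "
from pl import *
insp()
for p in [(452,-400,53)]: print(togo(p))
"
```

```text
sp frame 3.9 -458.9 259.1 rot [-3.133 -0.021 -0.125] F [-0.2 -0.8 -0.6] op 0.504 t 53.25
(array([0., 0., 0.]), array([-0.4 ,  0.15, 20.6 ]))
```

Call:
carry_out --deltas '[0, 0, 0, -0.4, 0.1, 5, 3, 0, 0, 0, -0.4, 0.1, 10, 3, 0, 0, 0, -0.4, 0.1, 14, 3, 0, 0, 0, -0.4, 0.1, 17, 3, 0, 0, 0, -0.4, 0.1, 19, 3, 0, 0, 0, -0.4, 0.1, 20.6, 3, 0, 0, 0, -0.4, 0.1, 20.6, 3, 0, 0, 0, -0.4, 0.1, 20.6, 5.8, 0, 0, 0, -0.4, 0.1, 20.6, 5.8, 0, 0, 0, -0.4, 0.1, 20.6, 5.8, 0, 0, 0, -0.4, 0.1, 15, 5.8, 0, 0, 0, -0.4, 0.1, 10, 5.8]'

```text
t: 54.45
eef_pos: [449.5, -399.7, 154.0]
tcp_rot: [-3.131, -0.019, -0.125]
ft_force: [0.6, -0.5, -0.0]
opening: 0.609
```

Call:
carry_out --deltas '[0, 0, 0, 0, 0, -5, 5.8, 0, 0, 0, 0, 0, -10, 5.8, 0, 0, 0, 0, 0, -13, 5.8, 0, 0, 0, -6, 4, -15, 5.8, 0, 0, 0, -9, 8, -15, 5.8, 0, 0, 0, -12, 12, -15, 5.8, 0, 0, 0, -12, 12, -15, 5.8, 0, 0, 0, -12, 12, -15, 5.8]'

```text
t: 55.25
eef_pos: [310.2, -506.8, 301.0]
tcp_rot: [-3.132, -0.02, -0.128]
ft_force: [-0.7, -0.5, -0.4]
opening: 0.608
```

```bash
python3 -c "
from m import *
from pl import *
from scipy.optimize import least_squares
insp()
for n in ('top','scene'):
    d=cam(n,n+'16'); gems(d['xyz'],d['img'],(300,650,-550,200))
    P=d['xyz'].reshape(-1,3); q=P[:,:2]-C; sx,sy=q@X,q@Y
    m=(abs(sy)<125)&(P[:,2]>395)&(P[:,2]<412)&(sx>40)&(sx<220); print('lid edge',sx[m].mean(),P[m,2].mean())
    k=P[(np.hypot(P[:,0]-428,P[:,1]+95)<28)&(P[:,2]>132)&(P[:,2]<170)]
    if len(k)>10: print('knob',len(k),least_squares(lambda p:np.linalg.norm(k-p,axis=1)-15,[429,-93,145],loss='soft_l1').x)
    b=P[(abs(P[:,2]-61.5)<3)&(np.hypot(P[:,0]-452,P[:,1]+399)<150)]
    print('bowl',least_squares(lambda p:np.hypot(b[:,0]-p[0],b[:,1]-p[1])-p[2],[452,-399,123],loss='soft_l1',f_scale=3).x)
"
```

```text
sp frame -122.3 -583.1 301.0 rot [-3.132 -0.02  -0.128] F [-0.7 -0.5 -0.4] op 0.608 t 55.25
gem px [455. 275.] n 915 ctr 457 -370 size 103 94 ztop [48.6 59.2] axis ang 96.7
gem px [486. 279.] n 470 ctr 444 -455 size 58 96 ztop [48.5 58.7] axis ang 171.3
lid edge 130.7103399926907 400.8319933769822
knob 103 [428.49630822 -96.38311483 145.50076037]
bowl [ 452.02021604 -400.51389618  122.18740063]
gem px [296. 157.] n 1023 ctr 455 -369 size 180 103 ztop [45.3 56.9] axis ang 80.3
lid edge 131.61540720201953 400.7187457074994
knob 100 [427.89594647 -95.93373845 145.07335362]
bowl [ 452.25143439 -397.81931021  123.03155504]
```

View pics/scene16.png

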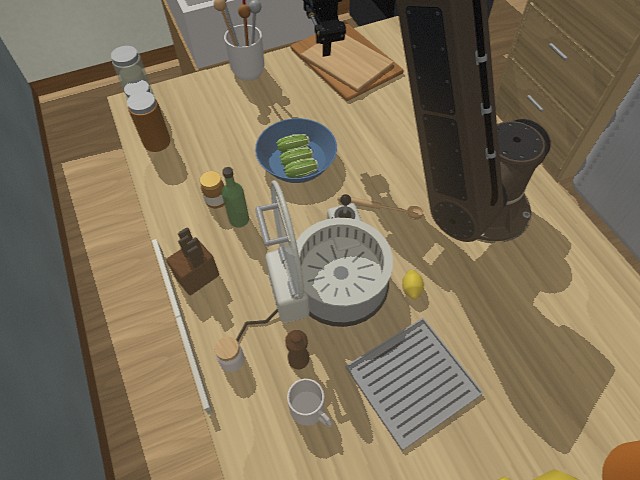

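The three lettuces lie side by side in the bowl at about (297,155). The lid stands open, the stick is upright at (346,201), and the bystanders are where they were.

```bash
python3 -c "
from cell import env
print(env.job_done(), env.state()['t'])"
```

```text
the job is handed in; nothing more can be done
the job is handed in; nothing more can be done
```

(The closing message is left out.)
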